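# Dock the drive enclosure and lock it with R-clips

### The arm

A 6-joint arm with a two-finger parallel gripper is mounted at the origin on the work surface. World frame = base frame: x ahead of the robot, y to its left, z up, the work surface at z = 0. Lengths are in mm, angles in rad, forces in N, time in s.
With the tool pointing down it reaches from about 275 to 825 mm from the base axis. Payload 5.2 kg.
Tool frame: the origin (TCP) lies at the very end of the fingers, on their centre line; the grasp point (between the pads) lies 19 mm behind it; z points along the fingers, y is the direction in which the jaws open and shut (so a half turn about z gives the same grasp; the last joint's range is limited). The gripper opens to 93 mm and grips with 3 to 60 N. Pads are 15 mm wide; open, the fingers measure 128 mm over their backs; the gripper's body (75 mm by 188 mm) begins 65 mm behind the grasp point.
Start: joints at [1.061, 0.259, 1.535, -0, 1.348, -0.203], TCP at [166.083, 524.329, 218.653] pointing down, gripper open.
Joint ranges: [-3.14, 3.14], [-0.91, 2.08], [0.19, 2.58], [-1.22, 4.36], [0.22, 2.71], [-3.12, 3.12]. Speed limits (rad/s): [2.57, 2.57, 3.14, 3.14, 3.14, 3.14].

### API

Orientations are given as [roll, pitch, yaw] about the fixed x, y, z axes, in that order (R = Rz(yaw) Ry(pitch) Rx(roll)).
In Python, from bench import robot gives the robot as it stands. The module is installed in compiled form; this text tells all that it offers. Calls block until the motion is done:
- robot.move_ptp(position, orientation): joint-space move of the TCP to a pose.
- robot.move_linear(position, ori=None, speed=150, f_stop=None): straight line of the TCP; ori=None keeps the orientation; speed is the mean speed in mm/s. With f_stop (N) it stops when the force on the tool has changed by that much, and returns True; else False.
- robot.move_j(angles): joint-space move.
- robot.move_gripper(opening): opening from 0.0 (shut) to 1.0 (fully open); the grip force is fixed at half the most; returns when the fingers have stopped.
- robot.sleep(seconds).
- robot.inverse_kinematics(position, orientation): joint angles nearest the present ones, or None.
- robot.get_image(name): name is "scene" or "top" or "wrist"; returns a dict with "img" (384x512x3 uint8, blue, green, red), "fovy" (degrees; the focal length in pixels is half the picture's height over the tangent of half this angle, whatever the lens; pixels are square), "cx", "cy" (the principal point, pixels), "eye" and "orientation" of the camera in the world. Camera axes: x right, y down, z forward; pixel columns grow to the right and rows downward; lengths in mm; the calibration is good to about 2 mm. The wrist camera is an equidistant fisheye: a pixel r from the principal point sees the ray r / f radians off the axis. A picture is of the moment at which its call begins. There is no depth.
A pose or a line that the arm cannot do raises robot.MotionError and nothing moves.
- robot.hand_in(): hands the job in, once; it reports no verdict.
Readings, each from a call of its own:
- robot.current_t(): time.
- robot.current_qpos(): joint angles.
- robot.current_joint_vel(): joint speeds.
- robot.current_joint_efforts(): joint torques, N m.
- robot.current_tcp_pos(): TCP position.
- robot.current_eef_rot(): TCP orientation.
- robot.current_contact_force(): force on the tool from outside, world axes, zero at the start.
- robot.current_ft_torque(): the same for the moment, N m.
- robot.current_gripper_width(): opening from 0.0 (shut) to 1.0 (fully open).
Only numpy, scipy, OpenCV 4.12 (cv2) and the standard library are available. Lean on these libraries where they do the work, as an engineer would, in place of code of your own. Each camera call takes 0.05 s, during which the arm holds its last target. There are 200 camera calls.

### The job

Lift the hand lamp out of the cradle and stand it upright on the middle of the glass coaster; then lay the silver enclosure flat in the cradle's bed, its carrying rail on the side away from the posts. Lock it in with every R-clip on the table: push each one's straight leg from the ledge side through the hole of a post of its own until the bow springs over the post, and leave the other things where they are.

Things in the scene. Friction and masses are not known exactly. Their poses are not given: they have to be found in the camera images.
- cradle: Fixed steel cradle. Origin on the table under the bed's middle; x points away from the ledge (and robot). Bed: flat recess, floor 12 mm above the table, x -37 to 37, y -91 to 91 mm; rims at back and ends 22 mm above the table. In front (x -120 to -37 mm) a wooden ledge, top at 31 mm, with three upright steel posts of 34 mm diameter, tops at 64 mm, 68 mm apart. The lamp stands in the bed at first
- hole0 (a point): Centre of the cross-hole in the post at the cradle's -y end: cradle x -55, y -68, z 45 mm. The hole is 14 mm wide and 14 mm high and runs level along the cradle's x. Clips go in from the ledge side, towards the cradle's +x; a clip's grip block then hangs 3 mm above the ledge, 45 mm before the post
- hole1 (a point): The same for the middle post (y 0).
- hole2 (a point): The same for the post at the cradle's +y end (y +68 mm).
- enclosure: Loose flat aluminium enclosure, 64 (x) by 170 (y) by 26 mm high, 0.4 kg, on its top an upright carrying rail 16 mm wide in x, 110 mm long in y, 26 mm tall (z 26 to 52 mm), middle at x +16 mm. Origin at the centre of its underside. In the bed its x axis points along the cradle's +x (rail away from the posts), so that the clips' legs pass 3 mm above its front strip
- enclosure_rail (a point): Middle of the carrying rail, 16 mm in x and 39 mm up from the enclosure's origin.
- lamp: Loose hand lamp, 0.35 kg: round base 68 mm in diameter, glass, cap, 86 mm high, and over it a steel bail handle whose top bar is level, 64 mm long along the lamp's y, 14 mm wide in x and 12 mm high, 124 to 136 mm above the lamp's foot, with 38 mm of free space under it. Origin at the centre of its underside.
- coaster: Fixed round glass coaster, 100 mm in diameter, 8 mm thick; origin at the centre of its underside, on the table.
- clip0: Loose R-clip, 72 g, lying flat, either face up; may be absent. Origin: middle of its black grip block (40 x 26 x 22 mm in x, y, z), which it rests on. +x along the straight leg: 7 mm rod on the block's axis, round tip 94 mm from the origin. On its +y side a springy 6 mm wire bow at the same height: wire centre 21 mm from the leg's axis at x 45, 13 at x 66 (neck), 22 at x 88 mm (flared end)
- clip0_seat (a point): Point on the straight leg's axis, 45 mm ahead of the clip's origin: it lies at the hole's centre when the bow has sprung over and hugs the post (about 5 mm of free play; the block itself would meet the post 8 mm further on).
- clip0_bow (a joint): Spread of the bow: 0 at rest, about 0.15 rad when the post spreads its neck; pushing it over takes some 5 to 15 N, then it snaps in behind the post.
- clip1: An R-clip like clip0; may be absent.
- clip1_seat (a point): Point on the straight leg's axis, 45 mm ahead of the clip's origin: it lies at the hole's centre when the bow has sprung over and hugs the post (about 5 mm of free play; the block itself would meet the post 8 mm further on).
- clip1_bow (a joint): Spread of the bow: 0 at rest, about 0.15 rad when the post spreads its neck; pushing it over takes some 5 to 15 N, then it snaps in behind the post.
- clip2: An R-clip like clip0; may be absent.
- clip2_seat (a point): Point on the straight leg's axis, 45 mm ahead of the clip's origin: it lies at the hole's centre when the bow has sprung over and hugs the post (about 5 mm of free play; the block itself would meet the post 8 mm further on).
- clip2_bow (a joint): Spread of the bow: 0 at rest, about 0.15 rad when the post spreads its neck; pushing it over takes some 5 to 15 N, then it snaps in behind the post.
- pen_cup: Bystander: white ceramic pen cup, 76 mm in diameter, 95 mm high; origin at the centre of its underside.
- drive: Bystander: blue rubberized portable drive, 80 x 115 x 20 mm, lying flat; origin at the centre of its underside.
- notebook: Bystander: grey notebook, 105 x 150 x 14 mm; origin at the centre of its underside.
- mug: Bystander: blue mug, 80 mm in diameter, 90 mm high; origin at the centre of its underside.
- jar: Bystander: amber jar, 60 mm in diameter, 80 mm high; origin at the centre of its underside.
- eraser: Bystander: rubber eraser, 30 x 75 x 22 mm; origin at the centre of its underside.
Mind the look-alikes: they are no part of the job. There is more than one size of the coaster; the job needs the smaller. What is shaped like the clip1 but purple is not meant.

How it is judged (in metres and radians):
On the way, in this order (a step that is already met when the one before it is completed fails the run):
1. the lamp stands upright on the coaster, let go (horizontal distance between lamp and coaster below 0.022 m and height (world z) of lamp below 0.014 m and angle between lamp's own z axis and vertical below 0.1 rad and contact force between the fingers and lamp below 0.2 N and linear speed of lamp below 0.03 m/s), for 0.2 s.
2. the enclosure lies flat in the bed, let go (horizontal distance between enclosure and cradle below 0.012 m and height (world z) of enclosure below 0.017 m and angle between enclosure's own z axis and vertical below 0.08 rad and angle between the y axis of enclosure and the y axis of cradle, either way round below 0.12 rad and x of enclosure_rail in the frame of cradle above 0 m and contact force between the fingers and enclosure below 0.2 N), for 0.2 s.
At the end, for the whole second after the job is handed in: Lamp upright on the coaster, middles within 22 mm; enclosure flat and square in the bed, within 12 mm of its middle, rail away from the posts; every clip present through a post's hole from the ledge side, seat within 13 mm of the hole's centre, bow sprung back (under 0.06 rad); all at rest (all of step 1 and horizontal distance between enclosure and cradle below 0.012 m and height (world z) of enclosure below 0.017 m and angle between enclosure's own z axis and vertical below 0.08 rad and angle between the y axis of enclosure and the y axis of cradle, either way round below 0.12 rad and x of enclosure_rail in the frame of cradle above 0 m and linear speed of enclosure below 0.03 m/s and ((distance between clip0_seat and hole0 below 0.013 m and angle between the x axis of clip0 and the x axis of cradle, either way round below 0.25 rad and x of clip0 in the frame of cradle below -0.08 m and value of joint clip0_bow below 0.06 rad and linear speed of clip0 below 0.03 m/s) or (distance between clip0_seat and hole1 below 0.013 m and angle between the x axis of clip0 and the x axis of cradle, either way round below 0.25 rad and x of clip0 in the frame of cradle below -0.08 m and value of joint clip0_bow below 0.06 rad and linear speed of clip0 below 0.03 m/s) or (distance between clip0_seat and hole2 below 0.013 m and angle between the x axis of clip0 and the x axis of cradle, either way round below 0.25 rad and x of clip0 in the frame of cradle below -0.08 m and value of joint clip0_bow below 0.06 rad and linear speed of clip0 below 0.03 m/s)) and ((distance between clip1_seat and hole0 below 0.013 m and angle between the x axis of clip1 and the x axis of cradle, either way round below 0.25 rad and x of clip1 in the frame of cradle below -0.08 m and value of joint clip1_bow below 0.06 rad and linear speed of clip1 below 0.03 m/s) or (distance between clip1_seat and hole1 below 0.013 m and angle between the x axis of clip1 and the x axis of cradle, either way round below 0.25 rad and x of clip1 in the frame of cradle below -0.08 m and value of joint clip1_bow below 0.06 rad and linear speed of clip1 below 0.03 m/s) or (distance between clip1_seat and hole2 below 0.013 m and angle between the x axis of clip1 and the x axis of cradle, either way round below 0.25 rad and x of clip1 in the frame of cradle below -0.08 m and value of joint clip1_bow below 0.06 rad and linear speed of clip1 below 0.03 m/s)) and ((distance between clip2_seat and hole0 below 0.013 m and angle between the x axis of clip2 and the x axis of cradle, either way round below 0.25 rad and x of clip2 in the frame of cradle below -0.08 m and value of joint clip2_bow below 0.06 rad and linear speed of clip2 below 0.03 m/s) or (distance between clip2_seat and hole1 below 0.013 m and angle between the x axis of clip2 and the x axis of cradle, either way round below 0.25 rad and x of clip2 in the frame of cradle below -0.08 m and value of joint clip2_bow below 0.06 rad and linear speed of clip2 below 0.03 m/s) or (distance between clip2_seat and hole2 below 0.013 m and angle between the x axis of clip2 and the x axis of cradle, either way round below 0.25 rad and x of clip2 in the frame of cradle below -0.08 m and value of joint clip2_bow below 0.06 rad and linear speed of clip2 below 0.03 m/s))); the robot touches nothing.
It fails at once if one of the other things (pen cup, drive, notebook, mug, jar, eraser) is pushed more than 40 mm from its place (distance of any of pen_cup, drive, notebook, mug, jar, eraser from where it was at the start of the episode above 0.04 m).
Of clip0, clip1, clip2 only 2 to 3 are there at a start; the rules pass over those that are not, and their reading is None.
At some moment in a run one of clip0, clip1, clip2, enclosure may be knocked a few centimetres aside while the robot is not near it.
Once in a run the grip may slacken for a moment while it holds something.
It also fails if it takes over 210 s, if anything falls off the work surface, if the arm or the gripper's body presses on something with over 40 N, if the wrist force passes 120 N, or if a joint passes its speed limit or range.

## Working session

There is one attempt and no reset: what is moved stays moved. The work goes in short steps, each a Python script; the robot and the scene stay as the last script left them, time stands still between calls to the robot, and variables do not carry over. Pictures are saved under pics/ and viewed, about 12 in all and at most 16, crops included, and the job is handed in when it is done.

```bash
mkdir -p pics; cat > h.py <<'E'
import numpy as np, cv2
from bench import robot
from scipy.spatial.transform import Rotation as Ro
def R(o):
    o=np.array(o,float)
    return o if o.shape==(3,3) else (Ro.from_quat(o).as_matrix() if o.size==4 else Ro.from_euler('xyz',o).as_matrix())
def ray(c,u,v,fish=False):
    f=c['img'].shape[0]/2/np.tan(np.radians(c['fovy'])/2)
    x,y=(u-c['cx'])/f,(v-c['cy'])/f
    if fish:
        r=np.hypot(x,y); s=np.sin(r)/r if r>1e-9 else 1; d=np.array([x*s,y*s,np.cos(r)])
    else: d=np.array([x,y,1.])
    return R(c['orientation'])@d
def pt(c,u,v,z,fish=False):
    d=ray(c,u,v,fish); e=np.array(c['eye'],float); return e+d*(z-e[2])/d[2]
def proj(c,p,fish=False):
    f=c['img'].shape[0]/2/np.tan(np.radians(c['fovy'])/2)
    q=R(c['orientation']).T@(np.array(p,float)-np.array(c['eye'],float))
    if fish:
        n=np.hypot(q[0],q[1]); t=np.arctan2(n,q[2]); return c['cx']+f*t*q[0]/n, c['cy']+f*t*q[1]/n
    return c['cx']+f*q[0]/q[2], c['cy']+f*q[1]/q[2]
def snap(n,fn=None):
    c=robot.get_image(n)
    if fn: cv2.imwrite('pics/'+fn,c['img'])
    return c
E
python3 - <<'E'
from h import *
import pickle
d={}
for n in('scene','top','wrist'):
    c=snap(n); d[n]=c; print(n,c['fovy'],c['cx'],c['cy'],c['eye'],c['orientation'])
pickle.dump(d,open('c0.pkl','wb'))
cv2.imwrite('pics/top0.png',cv2.resize(d['top']['img'],(800,600),interpolation=cv2.INTER_CUBIC))
cv2.imwrite('pics/scene0.png',cv2.resize(d['scene']['img'],(800,600),interpolation=cv2.INTER_CUBIC))
E
```

```text
scene 57.25290364639484 257.0960701901981 193.18272588509177 [1559.55930408 -210.17779652  930.36470956] [-2.26525353  0.01593601  1.3574856 ]
top 42.13911206082777 244.89829145723058 195.34922864842645 [ 367.54602876  -21.70610323 1574.92035734] [-3.01633128  0.00608947 -1.56155985]
wrist 65.70646984690485 258.1338198313987 191.52008644169914 [ 95.40233242 545.9367164  383.3241957 ] [2.87629411e+00 1.31064666e-03 1.26505933e+00]
```

View pics/top0.png

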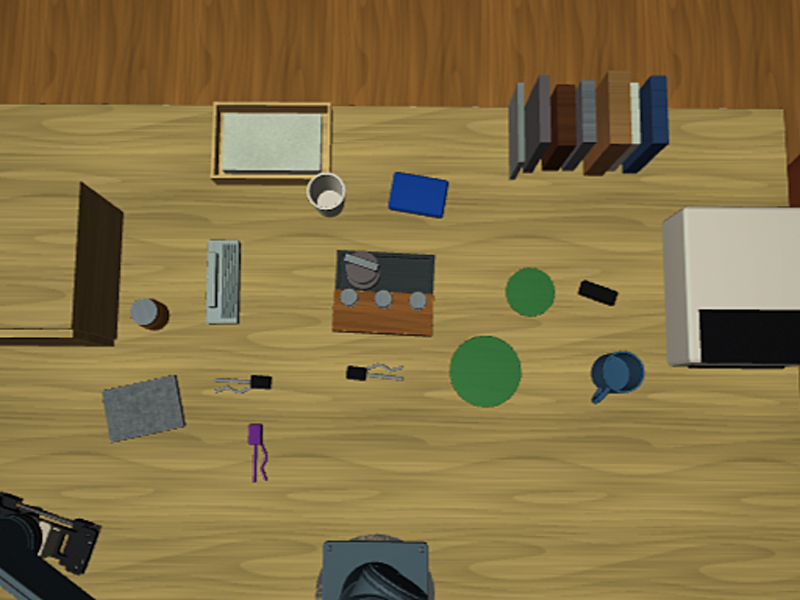

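View pics/scene0.png

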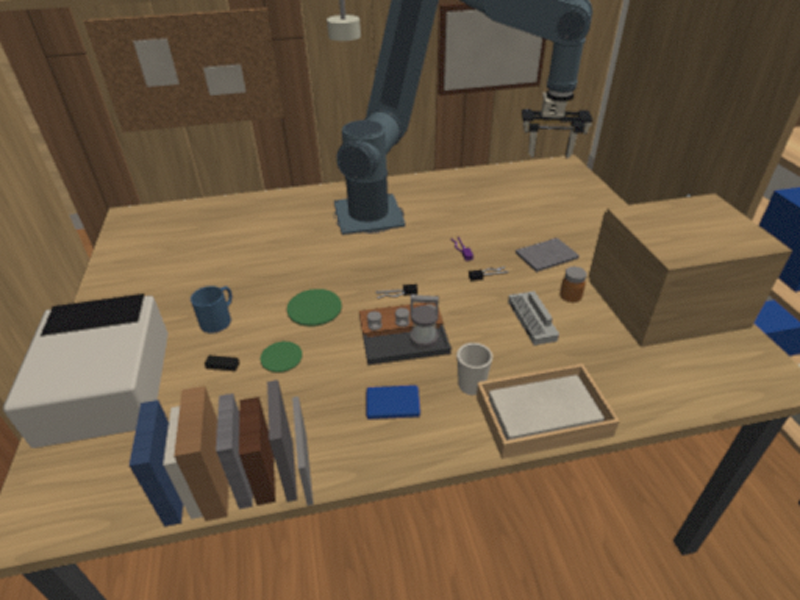

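Small coaster at (530,292), large decoy at (485,371). The black clips have their blocks at (261,382) and (356,373); the purple look-alike is at (256,434). Lamp bail at (362,262), enclosure at (223,282). Next I measure these with masks and check with one crop.

```bash
python3 - <<'E'
from h import *
import pickle
d=pickle.load(open('c0.pkl','rb')); c=d['top']; im=c['img']; s=512/800
hsv=cv2.cvtColor(im,cv2.COLOR_BGR2HSV)
def comps(m,box,z,mn=15):
    x0,y0,x1,y1=[int(b*s) for b in box]; k=np.zeros_like(m); k[y0:y1,x0:x1]=m[y0:y1,x0:x1]
    n,l,st,ce=cv2.connectedComponentsWithStats(k)
    for i in range(1,n):
        if st[i,4]>=mn:
            cn=np.argwhere(l==i)[:,::-1].astype(np.float32); r=cv2.minAreaRect(cn)
            b=cv2.boxPoints(r); P=np.array([pt(c,*q,z)[:2] for q in b]); C=pt(c,*r[0],z)[:2]
            e=[P[1]-P[0],P[2]-P[1]]; 
            print(st[i,4],C.round(1),[(round(float(np.linalg.norm(v)),1),round(float(np.degrees(np.arctan2(v[1],v[0]))),1)) for v in e], pt(c,*ce[i],z)[:2].round(1))
H,S,V=cv2.split(hsv)
print('green');comps(((H>40)&(H<90)&(S>90)).astype('u1') if 0 else ((H>40)&(H<90)&(S>90)).astype(np.uint8),(440,250,570,420),8)
print('black');comps((V<50).astype(np.uint8),(200,350,420,400),22)
print('cradle dark');comps(((V<80)&(S<120)).astype(np.uint8),(320,240,450,345),20)
print('enc');comps((S<60).astype(np.uint8),(195,230,255,335),26)
g=lambda z,*p:[pt(c,u*s,v*s,z)[:2].round(1) for u,v in p]
print('posts',g(64,(349,297),(383,298),(418,300)))
print('bail',g(148,(346,259),(379,268)))
print('cup mug jar',g(95,(325,190)),g(90,(617,370)),g(80,(145,312)))
cv2.imwrite('pics/crop.png',cv2.resize(im[145:315,115:375],(780,510),interpolation=cv2.INTER_CUBIC))
E
```

```text
green
754 [ 597.2 -308.6] [(95.4, -89.5), (96.2, 179.0)] [ 595.7 -308.6]
1628 [ 433.4 -215.5] [(138.5, -89.5), (140.6, 179.3)] [ 434.3 -216. ]
black
94 [427.7  41.4] [(24.2, -6.3), (37.1, -96.6)] [427.9  41.6]
100 [408.  231.5] [(24.2, -4.6), (39.9, -95.8)] [408.5 231. ]
cradle dark
1162 [632.1 -13.4] [(80.4, -1.7), (196.3, -92.3)] [630.6 -28.7]
enc
1092 [608.5 312.4] [(66.6, -89.5), (165.7, -178.1)] [608.6 312.9]
posts [array([573.4,  55.3]), array([572. , -11.3]), array([568.6, -79.8])]
bail [array([633.3,  57.7]), array([616.8,  -3.9])]
cup mug jar [array([779.7, 103.7])] [array([ 434.3, -457. ])] [array([538.6, 449.2])]
```

View pics/crop.png

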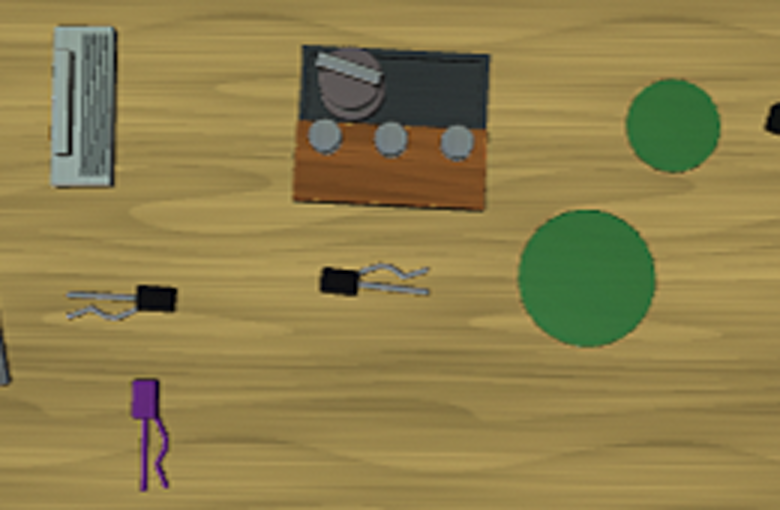

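Crop confirms it: black clip A has its block at (157,298) with the leg left, clip B at (339,281) with the leg right. The purple one at (145,400) is out. The small coaster is at (673,126) and the enclosure rail is on the left (+y) side. Going above the lamp.

```bash
cat >> h.py <<'E'
def down(yaw): return [np.pi,0,np.radians(yaw)]
def best(pos,yaws):
    o=[]
    for y in yaws:
        q=robot.inverse_kinematics(pos,down(y))
        if q is not None: o.append((abs(q[5]),y))
    return sorted(o)
def dirv(a): a=np.radians(a); return np.array([np.cos(a),np.sin(a)])
E
python3 - <<'E'
from h import *
import pickle
print(robot.current_eef_rot())
b=best([625,27,230],[75,-105]); print(b)
for n,p,ys in(('coaster',[597,-308,150],[75,-105]),('enc',[608,330,100],[0,180]),('encplace',[642,-14,100],[-92,88]),('A',[408,231,40],[85,-95]),('B',[428,41,40],[85,-95]),('ins',[450,-14,80],[88,-92])):
    print(n,best(p,ys))
robot.move_ptp([600,20,240],down(b[0][1]))
c=snap('wrist','w1.png'); pickle.dump(c,open('w1.pkl','wb')); print(robot.current_t(),c['eye'],c['orientation'])
for p in((573.4,55.3,64),(572,-11.3,64),(568.6,-79.8,64),(633,57.7,148),(617,-4,148)): print(np.round(proj(c,p,True),1))
E
```

```text
[-3.14026742e+00 -2.70439738e-04  2.83481163e+00]
[(np.float64(0.1269184100333156), 75), (np.float64(3.014674243556478), -105)]
coaster [(np.float64(0.3801922508679687), 75), (np.float64(2.761400402721824), -105)]
enc [(np.float64(1.234384809994413), 180), (np.float64(1.9072078435953799), 0)]
encplace [(np.float64(0.16030929594122778), 88), (np.float64(2.9812833576485653), -92)]
A [(np.float64(0.36386710576714565), 85), (np.float64(2.7777255478226475), -95)]
B [(np.float64(0.07787037801406305), 85), (np.float64(3.0637222755757305), -95)]
ins [(np.float64(0.24485217752084054), 88), (np.float64(2.8967404760689526), -92)]
2.5667 [617.42765508  91.22595289 405.46731137] [ 2.87615045e+00  5.01256953e-04 -2.59139977e-01]
[229.5 152.5]
[243.7 205.8]
[255.6 255.3]
[285.5 145.4]
[284.3 214.7]
```

View pics/w1.png

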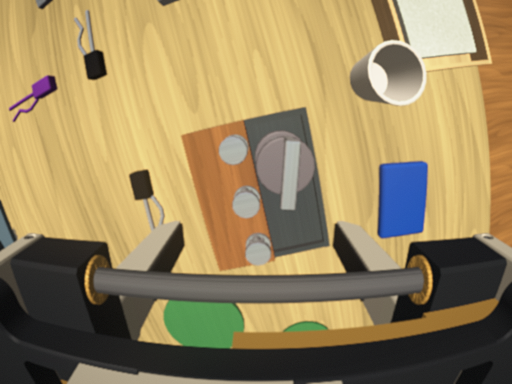

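Wrist view: posts at (232,149), (247,202) and (258,249), bail from (293,141) to (287,209). Now I measure these in both cameras with masks.

```bash
python3 - <<'E'
from h import *
import pickle
w=pickle.load(open('w1.pkl','rb')); t=pickle.load(open('c0.pkl','rb'))['top']
def seg(c,x0,y0,x1,y1,zs,fish,cond):
    im=cv2.resize(c['img'],None,fx=4,fy=4,interpolation=cv2.INTER_CUBIC)
    h=cv2.cvtColor(im,cv2.COLOR_BGR2HSV); k=np.zeros(h.shape[:2],np.uint8); sl=np.s_[4*y0:4*y1,4*x0:4*x1]
    k[sl]=cond(h,im)[sl]; k=cv2.morphologyEx(k,cv2.MORPH_OPEN,np.ones((5,5)))
    cs,_=cv2.findContours(k,cv2.RETR_EXTERNAL,cv2.CHAIN_APPROX_NONE)
    for cc in sorted(cs,key=cv2.contourArea)[-3:]:
        if cv2.contourArea(cc)<400: continue
        (u,v),r=cv2.minEnclosingCircle(cc); b=cv2.boxPoints(cv2.minAreaRect(cc))
        f=lambda q:pt(c,(q[0]+.5)/4-.5,(q[1]+.5)/4-.5,zs,fish)[:2]
        P=np.array([f(q) for q in b]); e=P[1]-P[0],P[2]-P[1]
        print((u/4,v/4),round(r/4,1),'circ',f((u,v)).round(1),'rect',P.mean(0).round(1),[(round(float(np.linalg.norm(x)),1),round(float(np.degrees(np.arctan2(x[1],x[0]))),1)) for x in e])
for u,v in((232,149),(247,202),(258,249),(290,175)):print(w['img'][v,u],end=' ')
for u,v in((349,297),(383,298),(362,262)):print(t['img'][int(v*.64),int(u*.64)],end=' ')
print()
gray=lambda h,im:((h[...,1]<45)&(h[...,2]>110)).astype(np.uint8)
print('posts w');seg(w,215,125,275,270,64,True,gray)
print('posts t');seg(t,212,180,280,202,64,False,gray)
lb=lambda h,im:((h[...,1]<40)&(h[...,2]>135)).astype(np.uint8)
print('bail w');seg(w,272,130,310,220,148,True,lb)
print('bail t');seg(t,215,155,250,180,148,False,lb)
print('ledge w');seg(w,175,100,280,280,31,True,lambda h,im:((h[...,1]>150)&(h[...,0]<14)).astype(np.uint8))
E
```

```text
[173 182 178] [168 176 174] [166 177 174] [176 185 183] [126 126 117] [125 126 117] [127 129 120] 
posts w
(233.7740936279297, 149.46072387695312) 14.9 circ [578.9  58. ] rect [578.3  57.9] [(32.0, -15.5), (33.6, -105.2)]
(246.37010192871094, 201.7894744873047) 15.6 circ [576.2  -6.6] rect [575.7  -6.9] [(39.0, 72.1), (31.0, -16.7)]
(274.25, 161.75) 30.3 circ [620.5  32. ] rect [610.   34.1] [(22.3, -14.7), (71.7, -104.2)]
posts t
(223.0191650390625, 189.85902404785156) 5.2 circ [575.2  57.5] rect [575.2  56.8] [(29.1, -89.5), (30.1, -179.2)]
(245.12733459472656, 191.1320037841797) 5.3 circ [571.9 -10.2] rect [572.7 -10.2] [(29.9, -89.5), (30.1, -179.5)]
(267.39349365234375, 192.27459716796875) 5.4 circ [568.9 -78.3] rect [570.2 -78.2] [(29.8, -89.5), (30.1, -179.9)]
bail w
(284.5, 170.625) 39.9 circ [626.6  36.6] rect [632.2  34.3] [(32.9, -14.0), (71.3, -102.7)]
bail t
ledge w
(253.25, 178.0) 12.4 circ [589.4  12.6] rect [587.9  12.5] [(10.5, -1.9), (32.0, -92.4)]
```

```bash
python3 - <<'E'
from h import *
import pickle
w=pickle.load(open('w1.pkl','rb'))
a=pt(w,293.5,141,148,True);b=pt(w,288,209,148,True); print(a,b,(a+b)/2,np.linalg.norm(a-b),np.degrees(np.arctan2(*(a-b)[1::-1])))
x,y=(a+b)[:2]/2; yaw=np.degrees(np.arctan2(*(a-b)[1::-1]))
robot.move_ptp([x,y,200],down(yaw))
c=snap('wrist'); pickle.dump(c,open('w2.pkl','wb'))
cv2.imwrite('pics/w2.png',c['img'])
for p in(a,b):print(proj(c,p,True))
E
```

```text
[640.76527646  59.73469215 148.        ] [6.21563085e+02 5.52994913e-01 1.48000000e+02] [631.16418053  30.14384353 148.        ] 62.21894775510743 72.02374058717245
(np.float64(261.355574236537), np.float64(169.48305579252707))
(np.float64(260.85609342041477), np.float64(246.13639390653267))
```

View pics/w2.png

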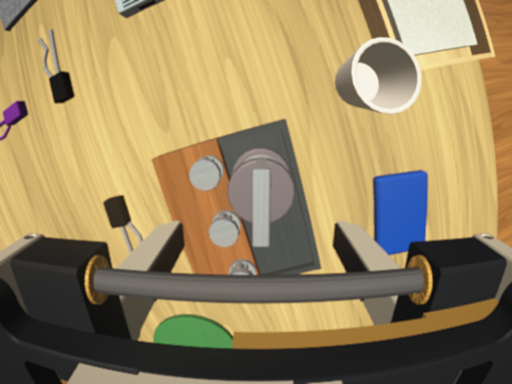

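```bash
python3 - <<'E'
from h import *
x,y,yaw=631.2,30.1,72
robot.move_linear([x,y,122],speed=80)
robot.move_gripper(0.0); print(robot.current_gripper_width()*93, robot.current_tcp_pos())
robot.move_linear([x,y,150],speed=60); print(robot.current_contact_force(),robot.current_gripper_width()*93)
robot.move_linear([x,-160,150],speed=120)
c=snap('wrist','w3.png'); print(robot.current_gripper_width()*93,robot.current_t())
import pickle; pickle.dump(c,open('w3.pkl','wb'))
h=cv2.cvtColor(c['img'],cv2.COLOR_BGR2HSV); m=((h[...,0]>40)&(h[...,0]<90)&(h[...,1]>90)).astype(np.uint8)
n,l,s,ce=cv2.connectedComponentsWithStats(m)
for i in range(1,n):
    if s[i,4]>50: print(s[i],ce[i],pt(c,*ce[i],8,True))
print(proj(c,(596,-308.6,8),True))
E
```

```text
13.808642078458586 [631.39115393  30.01527486 121.99937311]
[ 0.09270821 -0.19917923 -3.72762186] 13.730812769545118
13.84257005142471 7.675
[  81  217   88   52 2851] [116.46124167 241.57313223] [ 440.45857784 -176.93781496    8.        ]
[ 98 293  26  18 213] [112.657277   299.85446009] [ 387.14713329 -255.86057094    8.        ]
[239 304  40  25 849] [259.78091873 315.03886926] [ 577.98065036 -327.77017746    8.        ]
(np.float64(268.82038659076403), np.float64(300.58281920860645))
```

View pics/w3.png

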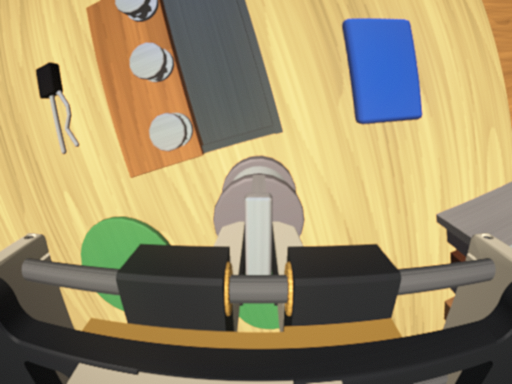

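```bash
python3 - <<'E'
from h import *
import pickle
robot.move_linear([598,-307,150],speed=120); print(robot.current_gripper_width()*93)
print(robot.move_linear([598,-307,118],speed=30,f_stop=3),robot.current_tcp_pos())
robot.move_gripper(0.5); robot.sleep(0.3)
robot.move_linear([598,-307,190],speed=120)
robot.move_ptp([590,320,230],down(180)); robot.sleep(.2)
print(robot.current_t())
t=snap('top'); w=snap('wrist','w4.png'); pickle.dump((t,w),open('w4.pkl','wb'))
cv2.imwrite('pics/top1.png',cv2.resize(t['img'][100:320,90:430],(800,518),interpolation=cv2.INTER_CUBIC))
E
```

```text
13.199898582367585
False [ 598.08606115 -307.08728136  118.18403236]
14.5167
```

View pics/top1.png

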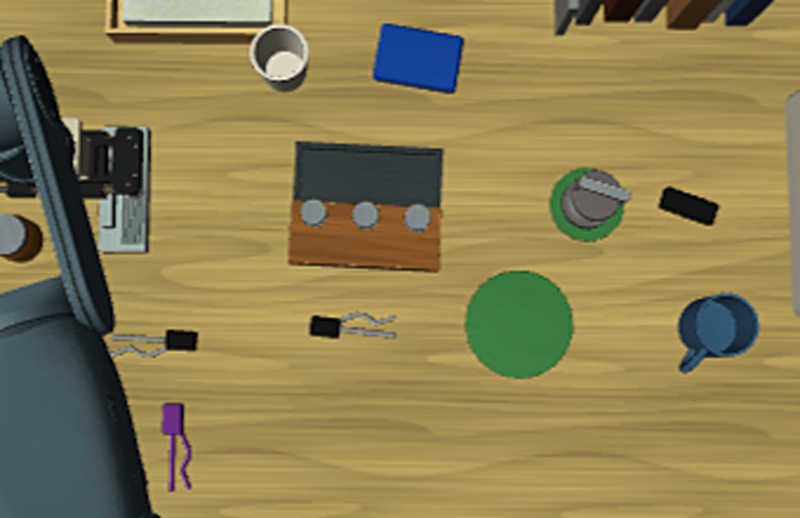

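View pics/w4.png

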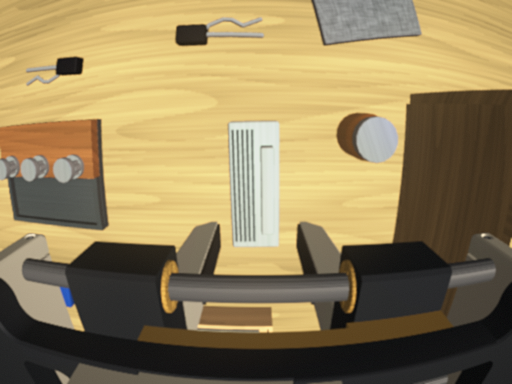

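Lamp stands on the small coaster: base at about (588,204), coaster centre (587,204) in the crop. Wrist view: enclosure from (230,122) to (279,246), rail from (267,147) to (267,244).

```bash
python3 - <<'E'
from h import *
import pickle
t,w=pickle.load(open('w4.pkl','rb'))
h=cv2.cvtColor(w['img'],cv2.COLOR_BGR2HSV)
for q in((230.5,122),(279,122),(279,246),(230.5,246)): print(pt(w,*q,26,True).round(1))
a,b=pt(w,266.5,147,52,True),pt(w,269.5,244,52,True); print('rail',a,b,np.linalg.norm(a-b))
# top-camera check of coaster/lamp
ht=cv2.cvtColor(w['img'],cv2.COLOR_BGR2GRAY)
cv2.imwrite('pics/w4z.png',cv2.resize(w['img'][110:260,215:295],(480,900)[:2],interpolation=cv2.INTER_CUBIC)[:, :][:600] if 0 else cv2.resize(w['img'][110:260,215:295],(320,600),interpolation=cv2.INTER_CUBIC))
E
```

```text
[527.9 285.2  26. ]
[528.  345.1  26. ]
[694.4 348.   26. ]
[694.5 281.4  26. ]
rail [556.35473839 329.0495432   52.        ] [678.97067892 333.80226083  52.        ] 122.70801602772512
```

View pics/w4z.png

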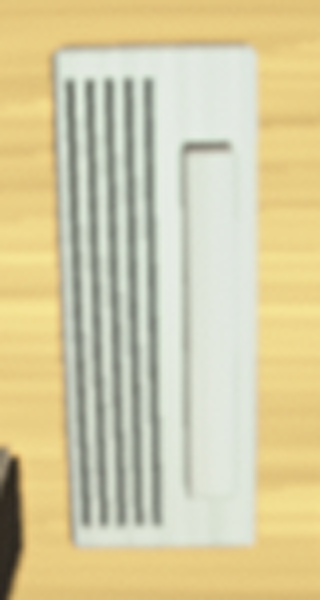

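```bash
python3 - <<'E'
from h import *
import pickle
t,w=pickle.load(open('w4.pkl','rb'))
f=lambda x,y,z:pt(w,215+(x+.5)/4-.5,110+(y+.5)/4-.5,z,True)
C=[f(*q,26) for q in((53,48),(255,46),(254,545),(73,545))]; print(np.round(C,1)); print('c',np.mean(C,0))
for i in range(4): d=C[(i+1)%4]-C[i]; print(np.linalg.norm(d).round(1),np.degrees(np.arctan2(d[1],d[0])).round(1))
a,b=f(208,152,52),f(211,496,52); print(a,b,(a+b)/2,np.linalg.norm(a-b),np.degrees(np.arctan2(*(b-a)[1::-1])))
E
```

```text
[[527.4 282.   26. ]
 [526.9 344.3  26. ]
 [694.2 346.8  26. ]
 [694.3 284.6  26. ]]
c [610.70957014 314.43911834  26.        ]
62.3 90.4
167.3 0.8
62.2 -89.9
166.9 -179.1
[557.08621688 329.1978384   52.        ] [664.51936153 330.93632913  52.        ] [610.80278921 330.06708376  52.        ] 107.44720991526553 0.9270834301807069
```

Rail and body agree (middle 16 mm from centre, ends 107 mm apart). One look at the empty cradle before I grip.

```bash
python3 - <<'E'
from h import *
import pickle
robot.move_ptp([600,-90,230],down(87.3)); robot.sleep(.2)
w=snap('wrist'); pickle.dump(w,open('w5.pkl','wb')); print(w['eye'],w['orientation'],robot.current_t())
for p in((575,57.5,64),(572,-10,64),(569,-78,64)): print(np.round(proj(w,p,True),1))
cv2.imwrite('pics/w5.png',cv2.resize(w['img'][60:270,150:350],(571,600),interpolation=cv2.INTER_CUBIC))
E
```

```text
[602.36289887 -16.39254363 395.38165466] [ 2.87604781e+00  3.14531605e-04 -4.41570875e-02] 16.3833
[230.4  48.8]
[230.5 108.3]
[231.3 168.5]
```

View pics/w5.png

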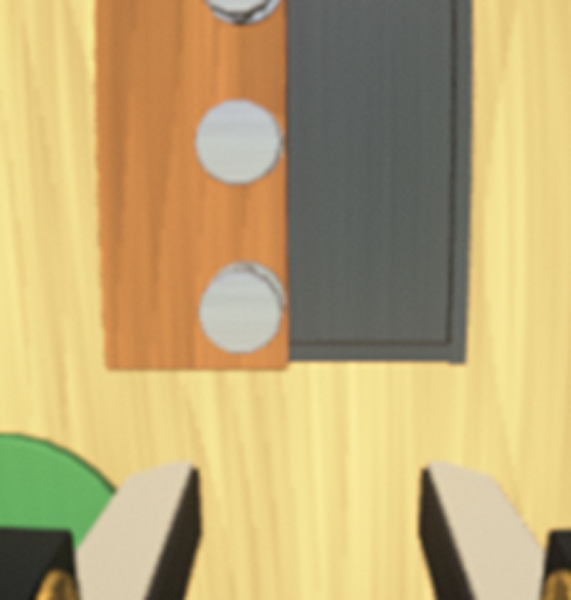

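```bash
python3 - <<'E'
from h import *
import pickle
w=pickle.load(open('w5.pkl','rb'))
f=lambda x,y,z:pt(w,150+(x+.5)/2.855-.5,60+(y+.5)/2.857-.5,z,True)[:2].round(1)
p1,p0=f(238,142,64),f(240,310,64); print('posts',p1,p0)
print('floor corner',f(448,343,12),'rim corner',f(465,362,22),'ledge corners',f(106,369,31),f(287,369,31),'ledge/bed edge upper',f(287,60,31), f(97,60,31))
yaw=np.radians(-2.66); Rz=np.array([[np.cos(yaw),-np.sin(yaw)],[np.sin(yaw),np.cos(yaw)]])
o=p1-Rz@[-55,0]; print('origin',o, 'from p0',p0-Rz@[-55,-68])
for q in((37,-91),(-120,-97),(-37,-97),(43,-97)): print(q,(o+Rz@q).round(1))
E
```

```text
posts [574.8 -11.4] [571.8 -77.8]
floor corner [ 663.  -107.1] rim corner [ 669.3 -114. ] ledge corners [ 506.  -107.7] [ 588.  -111.4] ledge/bed edge upper [594.4  23.3] [512.6  29.7]
origin [629.74073849 -13.95249954] from p0 [629.89655611 -12.42576832]
(37, -91) [ 662.5 -106.6]
(-120, -97) [ 505.4 -105.3]
(-37, -97) [ 588.3 -109.1]
(43, -97) [ 668.2 -112.8]
```

Cradle origin is (629.8,-13.5) with yaw -2.7°; the posts, ledge and rim corners agree within 2 mm. I check that the enclosure is unmoved, grip it, carry it over, and look before lowering.

```bash
python3 - <<'E'
from h import *
import pickle
robot.move_ptp([590,320,230],down(180)); robot.sleep(.2)
w=snap('wrist'); w0=pickle.load(open('w4.pkl','rb'))[1]
d=np.abs(w['img'].astype(int)-w0['img']).max(2)[:250]; print('diff px',(d>40).sum(),'t',robot.current_t())
if (d>40).sum()<150:
    robot.move_ptp([610.8,330.1,90],down(180.9)); robot.move_gripper(0.6)
    robot.move_linear([610.8,330.1,30],speed=80,f_stop=6)
    robot.move_gripper(0); print(robot.current_gripper_width()*93,robot.current_tcp_pos(),robot.current_contact_force())
    robot.move_linear([610.8,330.1,60],speed=60); print(robot.current_contact_force(),robot.current_gripper_width()*93)
    robot.move_linear([610.8,230,112],speed=100)
    robot.move_linear([620,190,112],ori=down(87.3),speed=20); print(robot.current_gripper_width()*93,robot.current_contact_force())
    w=snap('wrist','w6.png'); print(robot.current_t())
E
```

```text
diff px 9 t 18.15
15.777237451850958 [610.80432095 330.16085988  30.07744412] [0.76491073 0.27998155 0.6436396 ]
[-0.18674468  0.42187363 -4.95322969] 16.465256349621303
15.726852446407346 [-4.37794762e-03  4.46618443e-01 -5.00342251e+00]
24.9833
```

View pics/w6.png

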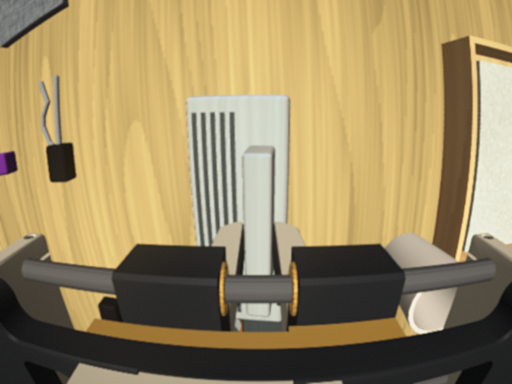

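Enclosure hangs square: rail column 258 is on the tool axis, and the far edge at row 97 is level. Lowering it into the bed.

```bash
python3 - <<'E'
from h import *
import pickle
y=np.radians(-2.7); Rz=np.array([[np.cos(y),-np.sin(y)],[np.sin(y),np.cos(y)]])
p=np.array([629.8,-13.3])+Rz@[16,0]; print(p)
robot.move_linear([*p,112],speed=110)
w=snap('wrist'); 
print(robot.current_gripper_width()*93)
robot.move_linear([*p,60],speed=60)
print(robot.move_linear([*p,42],speed=20,f_stop=4),robot.current_tcp_pos(),robot.current_contact_force())
robot.move_gripper(0.45); robot.sleep(.3)
robot.move_linear([*p,110],speed=80)
robot.move_ptp([600,-90,230],down(87.3)); robot.sleep(.2)
w=snap('wrist','w7.png'); pickle.dump(w,open('w7.pkl','wb')); print(robot.current_t())
robot.move_ptp([400,230,220],down(85)); t=snap('top'); robot.sleep(.2); wa=snap('wrist'); pickle.dump((t,wa),open('w8.pkl','wb'))
im=np.hstack([w['img'][40:250,140:360],wa['img'][40:250,140:360]])
cv2.imwrite('pics/w78.png',cv2.resize(im,(792,378),interpolation=cv2.INTER_CUBIC))
E
```

```text
[645.782238   -14.05370321]
0.5581065493530686
True [642.90534609 -15.66311341  60.74515073] [-3.91470563 -0.34039131  8.19744743]
31.125
```

View pics/w78.png

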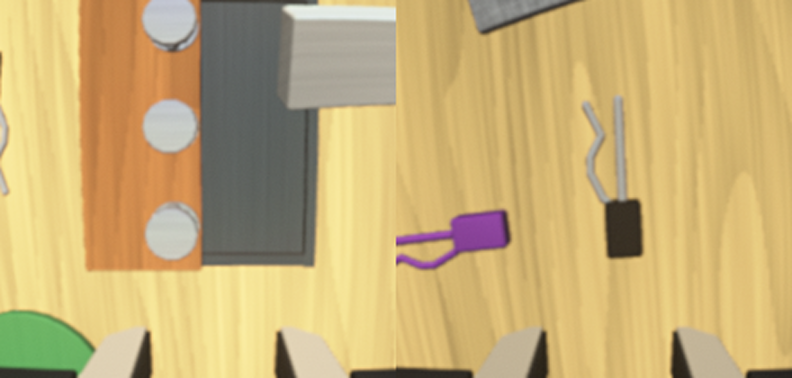

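The grip slackened during the carry and the enclosure fell onto the cradle's +y end; I should have stopped on the gripper width reading. Looking at how it lies, in the scene and top views together.

```bash
python3 - <<'E'
from h import *
import pickle
w=pickle.load(open('w7.pkl','rb'))['img']; 
robot.move_ptp([400,-330,300],down(85)); robot.sleep(.2)
s=snap('scene'); t=snap('top'); pickle.dump((s,t),open('c9.pkl','wb')); print(robot.current_t())
a=cv2.resize(s['img'][170:280,200:380],(400,244),interpolation=cv2.INTER_CUBIC)
b=cv2.resize(t['img'][110:220,130:310],(400,244),interpolation=cv2.INTER_CUBIC)
c=cv2.resize(w[0:220,140:500],(500,306),interpolation=cv2.INTER_CUBIC)
o=np.zeros((244+306,800,3),np.uint8); o[:244,:400]=a;o[:244,400:]=b;o[244:,:500]=c
cv2.imwrite('pics/m9.png',o)
E
```

```text
35.1667
```

View pics/m9.png

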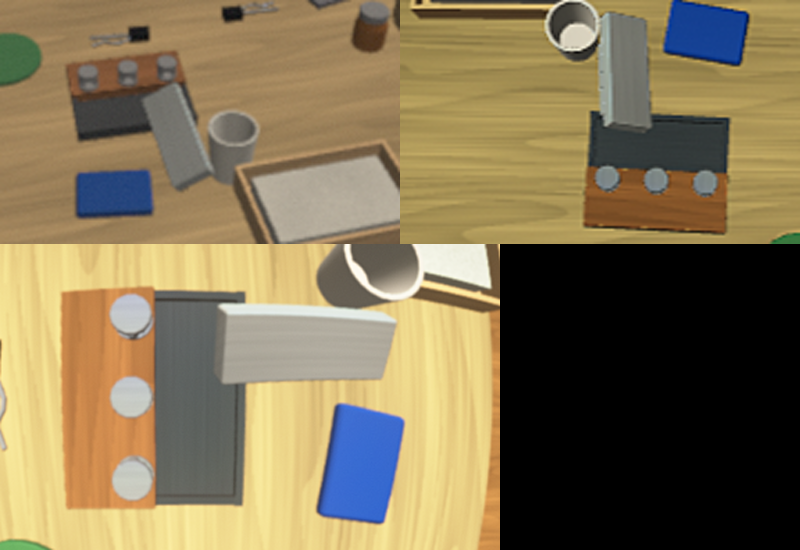

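The enclosure lies upside down, rail below. Its near end rests on the cradle's back and +y rim, and its +y long edge is raised; the cup has not moved. It has to be flipped. I take two close wrist views as a stereo pair to get its pose.

```bash
python3 - <<'E'
from h import *
import pickle
L=[]
for y in(-40,-130):
    robot.move_ptp([690,y,230],down(90)); robot.sleep(.2); L.append(snap('wrist'))
pickle.dump(L,open('w10.pkl','wb')); print(robot.current_t())
for c in L: print(np.round(proj(c,(720,40,30),True)))
E
```

```text
37.65
[284. 106.]
[284.  37.]
```

```bash
python3 - <<'E'
from h import *
import pickle
L=pickle.load(open('w10.pkl','rb')); s=pickle.load(open('c9.pkl','rb'))[0]
a=cv2.resize(L[0]['img'][40:190,190:390],(400,300),interpolation=cv2.INTER_CUBIC)
b=cv2.resize(L[1]['img'][0:150,190:390],(400,300),interpolation=cv2.INTER_CUBIC)
c=cv2.resize(s['img'][190:265,240:340],(400,300),interpolation=cv2.INTER_CUBIC)
o=np.zeros((600,800,3),np.uint8); o[:300,:400]=a;o[:300,400:]=b;o[300:,:400]=c
cv2.imwrite('pics/m10.png',o)
E
```

```text
(no output)
```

View pics/m10.png

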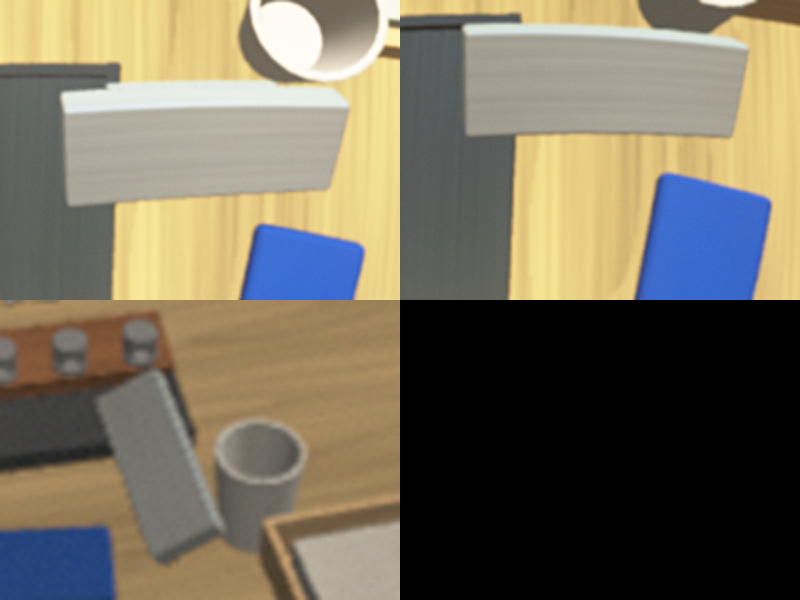

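View a: bottom-face corners (65,112), (345,105), (330,188), (68,205), with the rail peeking out beyond the +y edge. View b: (65,40), (347,48), (331,136), (67,136). Triangulating.

```bash
cat >> h.py <<'E'
def tri(obs):
    A=np.zeros((3,3));b=np.zeros(3)
    for c,u,v,f in obs:
        d=ray(c,u,v,f); d/=np.linalg.norm(d); P=np.eye(3)-np.outer(d,d); A+=P; b+=P@np.array(c['eye'],float)
    return np.linalg.solve(A,b)
E
python3 - <<'E'
from h import *
import pickle
L=pickle.load(open('w10.pkl','rb')); s=pickle.load(open('c9.pkl','rb'))[0]
a=[(65,112),(345,105),(330,188),(68,205)]; b=[(65,40),(347,48),(331,136),(67,136)]
sc=[(155,371),(219,528),(161,558),(97,397)]
P=[]
for p,q,r in zip(a,b,sc):
    P.append(tri([(L[0],190+p[0]/2,40+p[1]/2,True),(L[1],190+q[0]/2,q[1]/2,True)]))
    Q=tri([(L[0],190+p[0]/2,40+p[1]/2,True),(L[1],190+q[0]/2,q[1]/2,True),(s,240+r[0]/4,190+(r[1]-300)/4,False)])
    print(P[-1].round(1),Q.round(1)); P[-1]=Q
for i in range(4): print(np.linalg.norm(P[(i+1)%4]-P[i]).round(1))
P=np.array(P); print(P.mean(0)); ex=P[0]+P[1]-P[2]-P[3]; ey=P[1]+P[2]-P[0]-P[3]; ex/=np.linalg.norm(ex); ey/=np.linalg.norm(ey); print('x',ex,'y',ey,ex@ey,'z',np.cross(ex,ey))
E
```

```text
[649.7  49.9  68.9] [650.4  50.4  73.7]
[814.6  59.4  49.1] [817.1  61.8  43. ]
[814.2   6.6  20.9] [816.    9.6  17.5]
[649.   -3.5  50.8] [649.4  -2.6  52.8]
169.9
58.2
170.7
56.9
[733.20723698  29.78036301  46.76483346]
x [0.0180206  0.91476737 0.40357889] y [ 0.97858565  0.06934513 -0.19380759] 0.0028527134787664572 z [-0.20527509  0.39842904 -0.89392858]
```

Pose is consistent: edge lengths 170 and 57 (nominal 170 × 64), rail side +y raised about 25°, far end down about 11°. Plan:
1. Grip the body near its near end with the tool tilted outward, carry it to the free area at left, and turn it to stand on its far end.
2. Regrip by the rail with a near-horizontal tool and lay it right way up.

Checking IK first.

```bash
cat >> h.py <<'E'
def tool(tz,ty):  # rpy from tool z dir and tool y dir
    tz=np.array(tz,float);tz/=np.linalg.norm(tz); ty=np.array(ty,float); ty-=tz*(ty@tz); ty/=np.linalg.norm(ty)
    return Ro.from_matrix(np.c_[np.cross(ty,tz),ty,tz]).as_euler('xyz')
def ik(g,tz,ty,back=19):
    tz=np.array(tz,float)/np.linalg.norm(tz); q=robot.inverse_kinematics(list(np.array(g)+back*tz),list(tool(tz,ty))); return q
E
python3 - <<'E'
from h import *
dn=np.array([0,0,-1.])
ex=np.array([0.018,0.915,0.404]);ey=np.array([.979,.069,-.194]);ez=np.cross(ex,ey);C=np.array([733.2,29.8,46.8])
g=C-35*ey+10*ez; print('grasp',g)
for B in(0,15,30,45):
    b=np.radians(B); tz=np.cos(b)*ez+np.sin(b)*ey
    for s in(-1,1): q=ik(g,tz,s*ex); print('G',B,s,None if q is None else np.round(q,2), 'TCPz',(g+19*tz)[2])
for S in((480,230),(520,300),(560,270),(440,-70),(450,0)):
    S=np.array(S,float); 
    for dphi in(0,45,-45,90,-90,180):
        a=np.arctan2(S[1],S[0])+np.radians(dphi); h=np.array([np.cos(a),np.sin(a),0]); ox=np.cross(dn,-h)
        r=[]
        for B in(0,15,30,45):
            b=np.radians(B)
            for s in(-1,1):
                if ik([*S,120],-np.cos(b)*h+np.sin(b)*dn,s*ox) is not None: r.append((B,s))
        r2=[]
        for A in(0,10,20,30):
            b=np.radians(A)
            for s in(-1,1):
                if ik(np.array([*S,85])-39*h+13*h,np.cos(b)*h+np.sin(b)*dn,s*ox) is not None: r2.append((A,s))
        print(S,dphi,'P1',r,'P2',r2)
E
```

```text
grasp [696.88114  31.37508  44.64457]
G 0 -1 [-0.28  0.84  1.13  0.33  1.51  1.18] TCPz 27.648252999999993
G 0 1 [-0.28  0.84  1.13  0.33  1.51 -1.96] TCPz 27.648252999999993
G 15 -1 [-0.32  0.7   1.41  0.45  1.16  1.07] TCPz 27.273381457656164
G 15 1 [-0.32  0.7   1.41  0.45  1.16 -2.07] TCPz 27.273381457656164
G 30 -1 [-0.36  0.59  1.67  0.68  0.82  0.84] TCPz 28.082327707226675
G 30 1 [-0.36  0.59  1.67  0.68  0.82 -2.3 ] TCPz 28.082327707226675
G 45 -1 [-0.38  0.54  1.91  1.21  0.58  0.32] TCPz 30.01996339865018
G 45 1 [-0.38  0.54  1.91  1.21  0.58 -2.83] TCPz 30.01996339865018
[480. 230.] 0 P1 [(0, -1), (0, 1), (15, -1), (15, 1), (30, -1), (30, 1), (45, -1), (45, 1)] P2 []
[480. 230.] 45 P1 [(0, -1), (0, 1), (15, -1), (15, 1), (30, -1), (30, 1), (45, -1), (45, 1)] P2 [(0, -1), (0, 1), (10, -1), (10, 1), (20, -1), (20, 1), (30, -1), (30, 1)]
[480. 230.] -45 P1 [(0, -1), (0, 1), (15, -1), (15, 1), (30, -1), (30, 1), (45, -1), (45, 1)] P2 []
[480. 230.] 90 P1 [(15, -1), (15, 1), (30, -1), (30, 1), (45, -1), (45, 1)] P2 [(0, -1), (0, 1), (10, -1), (10, 1), (20, -1), (20, 1), (30, -
[... 3205 characters left out ...]
.] 90 P1 [(0, -1), (0, 1), (15, -1), (15, 1), (30, -1), (30, 1), (45, -1), (45, 1)] P2 [(0, -1), (0, 1), (10, -1), (10, 1), (20, -1), (20, 1), (30, -1), (30, 1)]
[450.   0.] -90 P1 [(0, -1), (0, 1), (15, -1), (15, 1), (30, -1), (30, 1), (45, -1), (45, 1)] P2 [(0, -1), (0, 1), (10, -1), (10, 1), (20, -1), (20, 1), (30, -1), (30, 1)]
[450.   0.] 180 P1 [] P2 [(0, -1), (0, 1), (10, -1), (10, 1), (20, -1), (20, 1), (30, -1), (30, 1)]<stdin>:16: UserWarning: Gimbal lock detected. Setting third angle to zero since it is not possible to uniquely determine all angles.
<stdin>:21: UserWarning: Gimbal lock detected. Setting third angle to zero since it is not possible to uniquely determine all angles.
```

Both poses are reachable. Taking the first grasp with width checks, at radial heading.

```bash
cat > f1.py <<'E'
from h import *
import pickle
dn=np.array([0,0,-1.])
def W(): return robot.current_gripper_width()*93
ex=np.array([0.018,0.915,0.404]);ey=np.array([.979,.069,-.194]);ez=np.cross(ex,ey);C=np.array([733.2,29.8,46.8])
b=np.radians(40); tz=np.cos(b)*ez+np.sin(b)*ey; g=C-35*ey+5*ez-2*ex
o=list(tool(tz,-ex)); T=g+19*tz
robot.move_ptp(list(T-90*tz+[0,0,40]),o); robot.move_gripper(0.88)
robot.move_linear(list(T-60*tz),speed=80)
hit=robot.move_linear(list(T),speed=30,f_stop=5); print('hit',hit,robot.current_tcp_pos(),T)
if not hit:
    robot.move_gripper(0); print('w',W(),robot.current_contact_force())
    robot.move_linear(list(T+[0,0,25]),speed=40); print('w',W(),robot.current_contact_force(),robot.current_ft_torque())
    if W()>50:
        robot.move_linear(list(T+[0,0,140]),speed=80); print('w',W(),robot.current_contact_force())
w=snap('wrist'); s=snap('scene'); pickle.dump((w,s),open('w11.pkl','wb')); print(robot.current_t())
E
python3 f1.py
```

```text
hit False [706.88386093  34.13167455  33.09424995] [706.83920105  34.20023392  32.92003568]
w 65.32752533677014 [-1.61023129  5.26823039  7.82384171]
w 65.07315164528552 [ 0.00537709 -0.05146464 -4.84841527] [-0.49896502  1.00934461  0.02861001]
w 64.5335771874076 [-0.69336507  0.55227594 -5.19171568]
45.5
```

```bash
cat > f2.py <<'E'
from h import *
import pickle
dn=np.array([0,0,-1.])
def W(): return robot.current_gripper_width()*93
S=np.array([560,270.]); a=np.arctan2(270,560); h=np.array([np.cos(a),np.sin(a),0]); ox=np.cross(dn,-h)
b=np.radians(40); tz=-np.cos(b)*h+np.sin(b)*dn; o=list(tool(tz,-ox)); T=np.array([*S,240])+19*tz
print(robot.current_qpos(),robot.inverse_kinematics(list(T),o))
robot.move_linear([620,150,190],speed=100); print(W())
robot.move_ptp(list(T),o); print(W(),robot.current_contact_force(),robot.current_ft_torque()); robot.sleep(.2)
w=snap('wrist'); s=snap('scene'); t=snap('top'); pickle.dump((w,s,t),open('w12.pkl','wb')); print(robot.current_t())
o2=np.zeros((600,800,3),np.uint8); o2[:300,:400]=cv2.resize(w['img'],(400,300)); 
o2[300:,:400]=cv2.resize(s['img'][110:260,290:490],(400,300)); o2[:300,400:]=cv2.resize(t['img'][130:280,60:260],(400,300)); cv2.imwrite('pics/m12.png',o2)
E
python3 f2.py
```

```text
[-0.38043016  0.35091619  1.71184148  0.72105593  0.85897728  0.89077936] [ 0.32418267  1.01193273  0.51496833 -0.15569851  2.47759397  1.36715701]
64.81124907722028
65.05823878495492 [ 0.4523049  -0.62528351 -4.6645761 ] [ 0.43079141 -0.8569571  -0.06603465]
48.9917
```

View pics/m12.png

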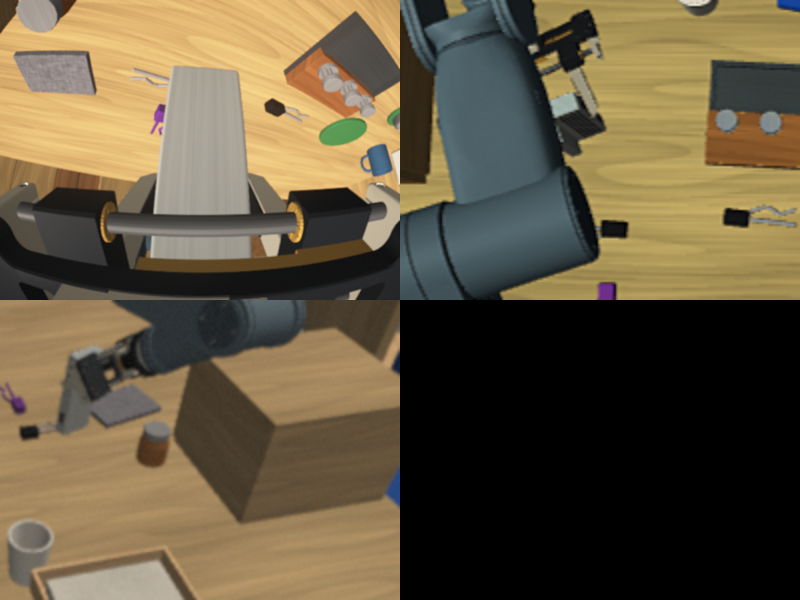

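Held at full width; the enclosure hangs down about vertically, far-end corners at wrist pixels (220,86) and (305,90). Comparing with projections for the pitch in the grip.

```bash
cat > f3.py <<'E'
from h import *
import pickle
w=pickle.load(open('w12.pkl','rb'))[0]
dn=np.array([0,0,-1.])
S=np.array([560,270.]); a=np.arctan2(270,560); h=np.array([np.cos(a),np.sin(a),0]); ox=np.cross(dn,-h)
g=np.array([560,270,240.])
for d in(-20,-10,0,10,20):
    r=np.radians(d); ey=np.cos(r)*dn+np.sin(r)*h; ez=np.cross(ox,ey)
    print(d,[np.round(proj(w,g+x*ox+120*ey-5*ez,True)).tolist() for x in(-30,34)], 'near', [np.round(proj(w,g+x*ox-50*ey-5*ez,True)).tolist() for x in(-30,34)])
E
python3 f3.py
```

```text
-20 [[293.0, 122.0], [216.0, 122.0]] near [[323.0, 332.0], [181.0, 331.0]]
-10 [[296.0, 102.0], [214.0, 102.0]] near [[320.0, 338.0], [185.0, 337.0]]
0 [[298.0, 82.0], [211.0, 82.0]] near [[316.0, 340.0], [189.0, 339.0]]
10 [[302.0, 63.0], [207.0, 64.0]] near [[313.0, 339.0], [193.0, 338.0]]
20 [[306.0, 46.0], [201.0, 46.0]] near [[311.0, 336.0], [196.0, 335.0]]
```

```bash
cat > f4.py <<'E'
from h import *
import pickle
dn=np.array([0,0,-1.])
def W(): return robot.current_gripper_width()*93
S=np.array([560,270.]); a=np.arctan2(270,560); h=np.array([np.cos(a),np.sin(a),0]); ox=np.cross(dn,-h)
b=np.radians(43); tz=-np.cos(b)*h+np.sin(b)*dn; o=list(tool(tz,-ox))
f=lambda z:list(np.array([*S,z])+19*tz)
robot.move_linear(f(160),ori=o,speed=60); print(W())
hit=robot.move_linear(f(112),speed=20,f_stop=3); p=np.array(robot.current_tcp_pos())-19*tz; print(hit,p,robot.current_contact_force())
robot.sleep(.3); robot.move_gripper(0.85); robot.sleep(.3)
robot.move_linear(list(p+19*tz-130*tz),speed=60)
robot.move_linear(list(p+19*tz-130*tz+[0,0,80]),speed=150)
s=snap('scene'); w=snap('wrist'); pickle.dump((w,s,p),open('w13.pkl','wb')); print(robot.current_t())
for ey,lab in((dn,'far'),(-dn,'near')):
    L=85+35 if lab=='far' else 50
    print(lab,[np.round(proj(w,p+x*ox+L*ey+z*-h,True)).tolist() for x in(-30,34) for z in(-5,21)])
E
python3 f4.py; python3 - <<'E'
import pickle,cv2,numpy as np
w,s,p=pickle.load(open('w13.pkl','rb'))
# gray aluminium mask components
for n,c in(('w',w),('s',s)):
    h=cv2.cvtColor(c['img'],cv2.COLOR_BGR2HSV); print(n,[h[v,u].tolist() for u,v in ((256,100),(256,150))])
E
```

```text
64.75212698191609
True [559.54055964 269.49204188 120.104065  ] [ 1.16546464 -1.22617093  6.12899166]Traceback (most recent call last):
  File "f4.py", line 11, in <module>
    robot.move_linear(list(p+19*tz-130*tz),speed=60)
    ~~~~~~~~~~~~~~~~~^^^^^^^^^^^^^^^^^^^^^^^^^^^^^^^
bench.MotionError: the arm cannot follow that straight line within its joint ranges
Traceback (most recent call last):
FileNotFoundError: [Errno 2] No such file or directory: 'w13.pkl'
```

```bash
cat > f5.py <<'E'
from h import *
import pickle
dn=np.array([0,0,-1.])
S=np.array([560,270.]); a=np.arctan2(270,560); h=np.array([np.cos(a),np.sin(a),0]); ox=np.cross(dn,-h)
p=np.array([559.5,269.5,120.1]); b=np.radians(43); tz=-np.cos(b)*h+np.sin(b)*dn
for k in(70,50,30,15,0):
    try: robot.move_linear(list(p+19*tz-k*tz),speed=60); break
    except robot.MotionError: pass
print('k',k)
for z in(200,160,120):
    try: robot.move_linear(list(p+19*tz-k*tz+[0,0,z]),speed=100); break
    except robot.MotionError: pass
print('z',z,robot.current_tcp_pos(),robot.current_qpos().round(2))
robot.move_ptp([430,150,320],down(115)); robot.sleep(.2)
s=snap('scene'); w=snap('wrist'); t=snap('top'); pickle.dump((w,s,t,p),open('w13.pkl','wb')); print(robot.current_t())
for c,fi in((w,True),(s,False),(t,False)):
    print([np.round(proj(c,p+x*ox+L*dn+zz*-h,fi)).tolist() for L in(120,-50) for x in(-30,34) for zz in(-5,21)])
o2=np.zeros((600,800,3),np.uint8); o2[:300,:400]=cv2.resize(w['img'],(400,300)); 
o2[300:,:400]=cv2.resize(s['img'][130:280,290:490],(400,300)); o2[:300,400:]=cv2.resize(t['img'][130:280,60:260],(400,300)); cv2.imwrite('pics/m13.png',o2)
E
python3 f5.py
```

```text
k 70
z 120 [592.93815302 285.6617638  154.71996786] [ 0.33  1.17  0.33 -0.14  2.46  1.38]
56.5583
[[361.0, 145.0], [346.0, 145.0], [362.0, 107.0], [347.0, 107.0], [407.0, 162.0], [388.0, 161.0], [410.0, 107.0], [390.0, 105.0]]
[[320.0, 202.0], [315.0, 199.0], [331.0, 196.0], [326.0, 192.0], [325.0, 167.0], [319.0, 164.0], [336.0, 161.0], [331.0, 158.0]]
[[165.0, 191.0], [168.0, 198.0], [147.0, 200.0], [150.0, 207.0], [155.0, 183.0], [159.0, 191.0], [135.0, 193.0], [138.0, 201.0]]
```

View pics/m13.png

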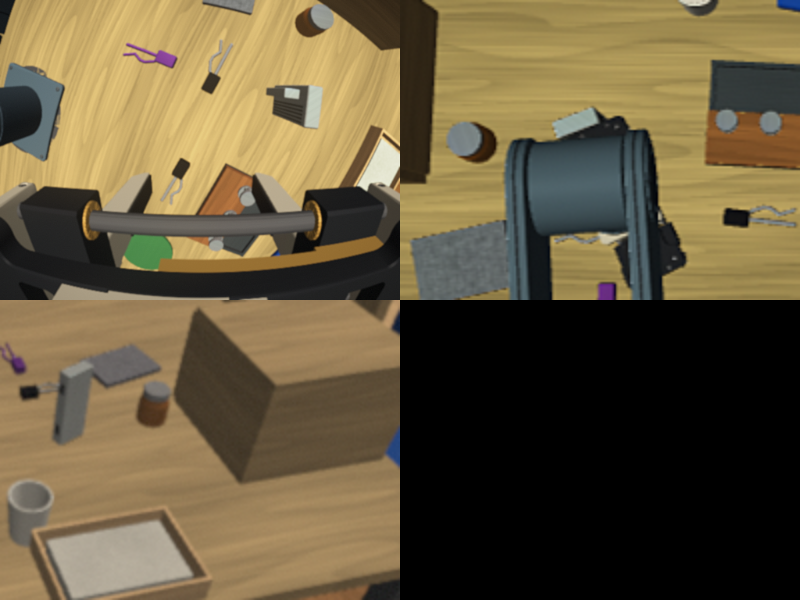

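Viewer budget is used up (16), so the rest goes by numbers. The enclosure stands upright: end-face corners at wrist pixels (397,106), (412,110), (408,164), (387,160), against predicted (390,105), (410,107), (407,162), (388,161). I grip the rail with a near-horizontal tool, turn, and lay it down.

```bash
cat > f6.py <<'E'
from h import *
import pickle,warnings; warnings.simplefilter('ignore')
dn=np.array([0,0,-1.])
def W(): return robot.current_gripper_width()*93
a=np.arctan2(270,560); h=np.array([np.cos(a),np.sin(a),0]); ox=np.cross(h,dn)
p=np.array([559.5,269.5,120.1]); C=p+5*h+2*ox; C[2]=85
A=np.radians(10); tz=np.cos(A)*h+np.sin(A)*dn; o=list(tool(tz,-ox)); T=C+16*ox-31*h
print('C',C,'T',T)
robot.move_ptp(list(T-110*tz+[0,0,60]),o); print('pre',robot.current_qpos().round(2)); robot.move_gripper(0.55)
robot.move_linear(list(T-70*tz),speed=80)
hit=robot.move_linear(list(T),speed=40,f_stop=4); print('hit',hit,robot.current_tcp_pos())
if not hit:
    robot.move_gripper(0); print('w',W(),robot.current_contact_force())
    if 13<W()<19:
        robot.move_linear(list(T+[0,0,30]),speed=40); print('w',W(),robot.current_contact_force())
        robot.move_linear(list(T+[0,0,90]),speed=60); print('w',W(),robot.current_contact_force(),robot.current_ft_torque())
print(robot.current_t())
E
python3 f6.py
```

```text
C [563.13524504 273.47303329  85.        ] T [528.26262894 274.42205744  85.        ]Traceback (most recent call last):
  File "f6.py", line 9, in <module>
    robot.move_ptp(list(T-110*tz+[0,0,60]),o); print('pre',robot.current_qpos().round(2)); robot.move_gripper(0.55)
    ~~~~~~~~~~~~~~^^^^^^^^^^^^^^^^^^^^^^^^^^^
bench.MotionError: the arm cannot take that pose within its joint ranges
```

```bash
cat > s.py <<'E'
from h import *
import warnings; warnings.simplefilter('ignore')
dn=np.array([0,0,-1.]); a=np.arctan2(270,560); h=np.array([np.cos(a),np.sin(a),0]); ox=np.cross(h,dn)
C=np.array([563.1,273.5,85])
for A in(0,5,10,15,20,25,30,40):
    r=np.radians(A); tz=np.cos(r)*h+np.sin(r)*dn; o=list(tool(tz,-ox))
    row=[]
    for zo in(0,20):
        T=C+16*ox-31*h+[0,0,zo]
        row.append([ (k,up) for k in(0,30,60,90) for up in(0,50,100) if robot.inverse_kinematics(list(T-k*tz+[0,0,up]),o) is not None])
    rr=np.radians(A); tz2=-np.sin(rr)*h+np.cos(rr)*dn; q2=robot.inverse_kinematics(list(C-[0,0,54]+16*ox),list(tool(tz2,-ox)))
    q=robot.inverse_kinematics(list(C+16*ox-31*h),o)
    print(A,row,'| T',None if q is None else q.round(2),'lay',None if q2 is None else q2.round(2))
E
python3 s.py
```

```text
0 [[(0, 0)], [(0, 0)]] | T [ 0.02  1.26  2.54  2.62  2.16 -1.88] lay [ 0.3   0.56  1.56 -0.    1.02  1.42]
5 [[(0, 0)], []] | T [ 0.02  1.16  2.58  2.67  2.02 -1.83] lay [ 0.31  0.61  1.47 -0.01  1.14  1.43]
10 [[], []] | T None lay [ 0.31  0.67  1.38 -0.02  1.27  1.44]
15 [[], [(0, 100)]] | T None lay [ 0.32  0.72  1.29 -0.03  1.39  1.45]
20 [[(0, 0), (0, 50), (0, 100)], [(0, 0), (0, 50), (0, 100), (30, 100)]] | T [ 0.06  0.73  2.58  2.77  1.38 -1.64] lay [ 0.33  0.78  1.2  -0.04  1.51  1.46]
25 [[(0, 0), (0, 50), (0, 100), (30, 100), (60, 100)], [(0, 0), (0, 50), (0, 100), (30, 50), (30, 100), (60, 100), (90, 100)]] | T [ 0.08  0.59  2.55  2.77  1.13 -1.57] lay [ 0.33  0.84  1.1  -0.05  1.63  1.46]
30 [[(0, 0), (0, 50), (0, 100), (30, 0), (30, 50), (30, 100), (60, 50), (60, 100), (90, 100)], [(0, 0), (0, 50), (0, 100), (30, 0), (30, 50), (30, 100), (60, 50), (60, 100), (90, 50), (90, 100)]] | T [ 0.1   0.47  2.5   2.75  0.89 -1.5 ] lay [ 0.33  0.91  1.01 -0.06  1.75  1.46]
40 [[(0, 0), (0, 50), (0, 100), (30, 0), (30, 50), (30, 100), (60, 0), (60, 50), (60, 100), (90, 0), (90, 50), (90, 100)], [(0, 0), (0, 50), (0, 100), (30, 0), (30, 50), (30, 100), (60, 0), (60, 50), (60, 100), (90, 0), (90, 50), (90, 100)]] | T [ 0.15  0.31  2.38  2.6   0.46 -1.27] lay [ 0.34  1.05  0.81 -0.08  1.98  1.46]
```

```bash
cat > f6.py <<'E'
from h import *
import pickle,warnings; warnings.simplefilter('ignore')
dn=np.array([0,0,-1.])
def W(): return robot.current_gripper_width()*93
a=np.arctan2(270,560); h=np.array([np.cos(a),np.sin(a),0]); ox=np.cross(h,dn)
C=np.array([563.1,273.5,85]); A=np.radians(40); tz=np.cos(A)*h+np.sin(A)*dn; o=list(tool(tz,-ox)); T=C+16*ox-34*h+[0,0,-12]
robot.move_ptp(list(T-70*tz+[0,0,90]),o); print('pre',robot.current_qpos().round(2)); robot.move_gripper(0.55)
robot.move_linear(list(T-70*tz),speed=80)
hit=robot.move_linear(list(T),speed=40,f_stop=4); print('hit',hit,robot.current_tcp_pos())
if not hit:
    robot.move_gripper(0); print('w',W(),robot.current_contact_force())
    if 13<W()<21:
        robot.move_linear(list(T+[0,0,30]),speed=40); print('w',W(),robot.current_contact_force())
        robot.move_linear(list(T+[0,0,140]),speed=60); print('w',W(),robot.current_contact_force(),robot.current_ft_torque())
print(robot.current_t())
E
python3 f6.py
```

```text
pre [ 0.07 -0.13  2.35  1.32  0.3   0.02]
hit False [525.47002505 273.10467651  73.1419739 ]
w 15.924986870995228 [ 0.12896941 -1.72598542 -0.24136178]
w 15.673074544163352 [-2.23325800e-01 -3.09072263e-03 -5.13607715e+00]
w 15.565169950320668 [-0.44873922  0.53857388 -5.21657578] [-0.44205247  1.19302161  0.02208085]
65.1417
```

```bash
cat > f7.py <<'E'
from h import *
import pickle,warnings; warnings.simplefilter('ignore')
dn=np.array([0,0,-1.])
def W(): return robot.current_gripper_width()*93
a=np.arctan2(270,560); h=np.array([np.cos(a),np.sin(a),0]); ox=np.cross(h,dn)
A=np.radians(40); tz=-np.sin(A)*h+np.cos(A)*dn; o=list(tool(tz,-ox))
C=np.array([600,290,0.]); T=C+16*ox-12*h+[0,0,34]
q=robot.inverse_kinematics(list(T+[0,0,160]),o); print(robot.current_qpos().round(2),None if q is None else q.round(2))
robot.move_ptp(list(T+[0,0,160]),o); print('w',W(),robot.current_contact_force())
robot.move_linear(list(T+[0,0,30]),speed=60)
w=snap('wrist'); pickle.dump(w,open('w14.pkl','wb'))
hit=robot.move_linear(list(T-[0,0,6]),speed=20,f_stop=4); print('hit',hit,robot.current_tcp_pos(),T,robot.current_contact_force())
robot.move_gripper(0.45); robot.sleep(.3); print(W())
robot.move_linear(list(np.array(robot.current_tcp_pos())-[0,0,0]-60*tz),speed=60)
print(robot.current_t())
E
python3 f7.py
```

```text
[ 0.14 -0.02  2.24  1.3   0.24  0.08] [ 0.34  1.02  0.48 -0.09  2.34  1.42]
w 15.87030562756552 [-1.66507432e-03 -5.31714107e-01 -4.49454933e+00]
hit True [582.15891352 298.63243336  40.9133869 ] [582.24198885 299.20070867  34.        ] [ 2.12600229 -0.6509213   6.60109231]
41.79333006011295
72.55
```

```bash
cat > f8.py <<'E'
from h import *
import pickle
robot.move_ptp([560,290,260],down(205)); robot.sleep(.2)
w=snap('wrist'); pickle.dump(w,open('w15.pkl','wb'))
def meas(w):
    h=cv2.cvtColor(w['img'],cv2.COLOR_BGR2HSV); m=(h[...,1]<70).astype(np.uint8); m[275:]=0
    m=cv2.morphologyEx(m,cv2.MORPH_CLOSE,np.ones((7,7))); n,l,s,ce=cv2.connectedComponentsWithStats(m)
    u,v=proj(w,(600,290,26),True); print('pred px',u,v)
    for i in range(1,n):
        if s[i,4]<1500 or s[i,0]>400: continue
        cs,_=cv2.findContours((l==i).astype(np.uint8),cv2.RETR_EXTERNAL,cv2.CHAIN_APPROX_NONE)
        P=np.array([pt(w,*q[0],26,True)[:2] for q in cs[0]],np.float32); r=cv2.minAreaRect(P); b=cv2.boxPoints(r)
        print(s[i],ce[i].round(),np.round(r[0],1),np.round(r[1],1),[round(float(np.degrees(np.arctan2(*(b[k+1]-b[k])[::-1]))),1) for k in(0,1)])
        # dark slats centroid inside
        d=((l==i)&(h[...,2]<130)); 
        if d.sum()>20: vv,uu=np.argwhere(d).mean(0); print('  dark',d.sum(),pt(w,uu,vv,26,True)[:2].round(1))
meas(w); print(robot.current_t())
E
python3 f8.py
```

```text
pred px 245.56494079735543 192.57011929323056
[ 370   50   92   92 5486] [416.  96.] [360.3 458.8] [101.  146.4] [-77.2, 12.8]
  dark 142 [377.4 389.2]
[  20   71  107  110 6403] [ 71. 125.] [614.9 -18.2] [227.3 111.3] [-2.4, 87.6]
  dark 4848 [629.6   5. ]
[    0   130   270   145 12177] [168. 225.] [753.2  73.9] [214.1 607.8] [-58.7, 31.3]
  dark 4767 [778.8 162.7]
[ 297  223  215   52 5898] [403. 257.] [565.3 627.1] [ 91.6 503.5] [-71.1, 18.9]
  dark 5844 [592.2 569. ]
75.45
```

```bash
sed -i 's/\[560,290,260\],down(205)/[625,305,280],down(205)/; s/m\[275:\]=0/m[228:]=0/' f8.py; python3 f8.py
```

```text
pred px 255.2483695638713 145.1112532960641
[ 374   15   86   88 4838] [417.  59.] [362.4 459.7] [101.9 146.4] [-77.0, 13.0]
  dark 204 [394. 420.]
[  31   31  129  106 6546] [84. 84.] [613.4  -4.2] [151.1 235.6] [-80.3, 9.7]
  dark 5067 [629.3   6.4]
[ 232   85   47  117 5245] [256. 142.] [598.4 289.7] [168.2  63.9] [-64.4, 25.6]
[  64  184   64   44 2193] [ 95. 207.] [805.1  87.2] [ 70.  141.7] [-51.7, 38.3]
  dark 155 [766.6  91.1]
76.0833
```

```bash
cat > f9.py <<'E'
from h import *
import pickle,sys
def W(): return robot.current_gripper_width()*93
w=pickle.load(open('w15.pkl','rb')); g=cv2.cvtColor(w['img'],cv2.COLOR_BGR2GRAY)
C=np.array([598.4,289.7]); ux=dirv(115.6); uy=dirv(205.6)
for sx in(-1,1):
    v=[g[int(round(q[1])),int(round(q[0]))] for y in(-50,-25,0) for x in np.arange(4,30,1.) for q in[proj(w,[*(C+sx*x*ux+y*uy),26],True)]]
    print(sx,np.std(v),np.min(v))
p=C+16*ux
robot.move_ptp([*p,100],down(205.6)); robot.move_gripper(.5)
robot.move_linear([*p,30],speed=60,f_stop=6); robot.move_gripper(0); print(W(),robot.current_tcp_pos())
if not 13<W()<19: sys.exit()
robot.move_linear([*p,60],speed=60); print(W(),robot.current_contact_force())
robot.move_linear([*p,112],speed=100)
robot.move_linear([625,210,112],ori=down(87.3),speed=30); print(W())
y=np.radians(-2.7); Rz=np.array([[np.cos(y),-np.sin(y)],[np.sin(y),np.cos(y)]])
p=np.array([629.8,-13.3])+Rz@[16,0]
robot.move_linear([*p,112],speed=100); print(W())
if not 13<W()<19: sys.exit()
robot.move_linear([*p,60],speed=60)
print(robot.move_linear([*p,42],speed=20,f_stop=4),robot.current_tcp_pos(),robot.current_contact_force(),W())
E
python3 f9.py
```

```text
-1 23.4725804196766 144
1 9.812241277886695 195
16.13229190669865 [591.69633332 303.95498609  30.15362173]
16.273003822040074 [-1.19861845  0.55805967 -4.82207207]
15.832357766595496
15.892022392754187
True [645.52565338 -13.9892233   42.1092212 ] [ 0.47953334 -1.49054236  6.18079498] 15.784267001785858
```

Slats are on the -x half, so the rail side is right, and it seated at exactly 42 mm. Releasing, verifying, and locating the clips.

```bash
cat > f10.py <<'E'
from h import *
import pickle
p=np.array(robot.current_tcp_pos()); robot.move_gripper(.45); robot.sleep(.3)
robot.move_linear([p[0],p[1],120],speed=80)
robot.move_ptp([645,-110,300],down(87.3)); robot.sleep(.2)
w=snap('wrist'); print(robot.current_t())
h=cv2.cvtColor(w['img'],cv2.COLOR_BGR2HSV)
def rect(m,z,lo,fish,c,box=None):
    if box: k=np.zeros_like(m); x0,y0,x1,y1=box; k[y0:y1,x0:x1]=m[y0:y1,x0:x1]; m=k
    n,l,s,ce=cv2.connectedComponentsWithStats(m)
    for i in range(1,n):
        if s[i,4]<lo: continue
        P=np.array([pt(c,*q[::-1],z,fish)[:2] for q in np.argwhere(l==i)],np.float32); r=cv2.minAreaRect(P); b=cv2.boxPoints(r)
        e=b[2]-b[1] if np.linalg.norm(b[2]-b[1])>np.linalg.norm(b[1]-b[0]) else b[1]-b[0]
        print(s[i].tolist(),'c',np.round(r[0],1),'dim',np.round(r[1],1),'long axis',round(float(np.degrees(np.arctan2(e[1],e[0]))%180),1))
u,v=proj(w,(629.8,-13.3,38),True); print(u,v,h[int(v),int(u)])
m=((h[...,1]<60)&(h[...,2]>140)).astype(np.uint8); m[232:]=0
rect(m,38,800,True,w)
pickle.dump(w,open('w16.pkl','wb'))
for nm,q in(('A',(408,231)),('B',(428,41))):
    robot.move_ptp([q[0],q[1]-100,240],down(88)); robot.sleep(.2); w=snap('wrist'); pickle.dump(w,open('wc%s.pkl'%nm,'wb'))
    h=cv2.cvtColor(w['img'],cv2.COLOR_BGR2HSV); m=((h[...,2]<75)&(h[...,1]<150)).astype(np.uint8)
    u,v=map(int,proj(w,(*q,22),True)); print(nm,'pred px',u,v)
    rect(m,22,150,True,w,(u-80,max(0,v-80),u+80,min(v+80,228)))
print(robot.current_t())
E
python3 f10.py
```

```text
91.3417
246.22412373087326 97.26984254295833 [ 68  12 226]
[332, 0, 114, 34, 1876] c [864.3 120.5] dim [203.9  56.9] long axis 8.3
[223, 41, 45, 116, 4936] c [627.8 -13.8] dim [168.   62.9] long axis 87.5
A pred px 255 90
[248, 76, 18, 29, 499] c [409.3 232.3] dim [36.4 21.6] long axis 87.9
B pred px 256 92
[248, 79, 20, 29, 488] c [429.1  40.9] dim [36.2 22.2] long axis 83.2
93.9167
```

Enclosure is in the bed: centre (627.8,-13.8), 168×63, axis 87.5°. Both clips are unmoved. Clip B first, into hole 0.

```bash
cat > clip.py <<'E'
from h import *
import pickle,sys
def W(): return robot.current_gripper_width()*93
o=np.array([629.8,-13.3]); u=dirv(-2.7); n=dirv(87.3)
def hole(i): return o-55*u+(i-1)*68*n
def grab(c,head):
    robot.move_ptp([*c,70],down(head)); robot.move_gripper(.6)
    robot.move_linear([*c,3.5],speed=60,f_stop=5); robot.move_gripper(0); print('w',W(),robot.current_tcp_pos())
    z0=robot.current_tcp_pos()[2]
    robot.move_linear([*c,80],speed=60); print('w',W(),robot.current_contact_force()); return z0
def legcheck(w,T,zleg):
    S=cv2.cvtColor(w['img'],cv2.COLOR_BGR2HSV)[...,1].astype(float)
    for x in(40,55,70,85):
        prof=[]
        for y in np.arange(-9,9.1,.5):
            a,b=proj(w,[*(T[:2]+x*u+y*n),zleg],True); prof.append(cv2.getRectSubPix(S.astype(np.float32),(1,1),(float(a),float(b)))[0,0])
        prof=np.array(prof); k=prof<(prof.min()+prof.max())/2; print(x,'lat',np.arange(-9,9.1,.5)[k].mean().round(2),'n',k.sum(),prof.min(),prof.max(),np.round((a,b)))
def stage(i,z0):
    h=hole(i)-135*u; robot.move_ptp([*h,z0+34+25],down(-2.7)); robot.move_linear([*h,z0+34],speed=60); robot.sleep(.2)
    print('w',W(),robot.current_qpos().round(2)); w=snap('wrist'); pickle.dump((w,h),open('leg%d.pkl'%i,'wb')); legcheck(w,h,45); print(robot.current_t())
E
python3 - <<'E'
from clip import *
print(hole(0),hole(2))
for hd in(-96.8,83.2):
    q=robot.inverse_kinematics([429.1,40.9,3.5],down(hd)); print(hd,None if q is None else q.round(2))
q=robot.inverse_kinematics([*(hole(0)-135*u),37.5],down(-2.7)); print(q.round(2))
z0=grab(np.array([429.1,40.9]),-96.8)
if W()>20: stage(0,z0)
print(z0)
E
```

```text
[571.65781823 -78.63365671] [578.06429553  57.21536629]
-96.8 [-0.16  0.33  2.07 -0.    0.74  3.1 ]
83.2 [-0.16  0.33  2.07 -0.    0.74 -0.05]
[-0.42  0.29  2.01 -0.    0.84  1.2 ]
w 25.80088945462999 [429.21890414  40.87160849   3.60526808]
w 25.7111400228701 [-0.52877696  0.63054997 -0.3516303 ]
w 26.331099935495494 [-0.42  0.29  2.01 -0.    0.84  1.2 ]
40 lat 0.25 n 12 6.863103 106.539276 [241. 172.]
55 lat 0.25 n 12 6.3630543 108.71692 [241. 144.]
70 lat 0.5 n 13 8.067931 135.77702 [241. 116.]
85 lat 0.5 n 13 6.7608395 162.30922 [240.  88.]
103.05
3.6052680811745272
```

Leg is straight and centred (lateral 0.25–0.5 mm). Inserting.

```bash
cat >> clip.py <<'E'
def insert(i,z0):
    h=hole(i); z=z0+34
    hit=robot.move_linear([*(h-97*u),z],speed=30,f_stop=4); print('enter hit',hit,robot.current_tcp_pos(),robot.current_contact_force())
    if hit: return False
    f=[]
    for d in(85,75,65,58,52,47,43):
        hit=robot.move_linear([*(h-d*u),z],speed=30,f_stop=28); print(d,hit,((np.array(robot.current_tcp_pos())[:2]-h)@u).round(1),robot.current_contact_force().round(1),W().round(1))
        if hit: return False
    return True
E
python3 - <<'E'
from clip import *
print(insert(0,3.6),robot.current_t())
E
```

```text
enter hit False [474.56052884 -74.01747948  37.58431454] [ 0.44975727 -0.15073851  0.19538458]Traceback (most recent call last):
  File "<stdin>", line 2, in <module>
  File "clip.py", line 27, in insert
    hit=robot.move_linear([*(h-d*u),z],speed=30,f_stop=28); print(d,hit,((np.array(robot.current_tcp_pos())[:2]-h)@u).round(1),robot.current_contact_force().round(1),W().round(1))
                                                                                                                                                                      ^^^^^^^^^
AttributeError: 'float' object has no attribute 'round'
```

```bash
sed -i 's/W().round(1)/round(W(),1)/' clip.py; python3 - <<'E'
from clip import *
print(insert(0,3.6),robot.current_t())
E
```

```text
enter hit False [474.71321437 -74.12153845  37.71777088] [-0.28423805  0.70555589 -0.84496766]
85 False -85.0 [-0.8 -0.7 -0.4] 25.8
75 False -75.2 [-0.1  2.3 -0.8] 25.8
65 False -65.3 [-0.2  4.8 -1.4] 25.4
58 False -57.0 [ 1.9  5.9 -2.7] 25.7
52 False -50.5 [ 3.1  1.6 -1.5] 26.1
47 False -46.9 [ 0.4  0.3 -0.9] 26.1
43 False -42.8 [-0.8 -0.3 -0.3] 25.6
True 108.4167
```

Snapped over: force rose to about 6 N, then dropped to near zero. Releasing, then clip A with a fresh measurement.

```bash
cat > f11.py <<'E'
from clip import *
p=robot.current_tcp_pos(); robot.move_gripper(.5); robot.sleep(.2); robot.move_linear([p[0],p[1],140],speed=80)
robot.move_ptp([408,131,240],down(88)); robot.sleep(.2); w=snap('wrist')
h=cv2.cvtColor(w['img'],cv2.COLOR_BGR2HSV); m=((h[...,2]<75)&(h[...,1]<150)).astype(np.uint8); m[228:]=0; m[:,:150]=0; m[:,360:]=0
k,l,s,ce=cv2.connectedComponentsWithStats(m); cand=[]
for i in range(1,k):
    if s[i,4]<150: continue
    P=np.array([pt(w,*q[::-1],22,True)[:2] for q in np.argwhere(l==i)],np.float32); r=cv2.minAreaRect(P); b=cv2.boxPoints(r)
    e=b[2]-b[1] if np.linalg.norm(b[2]-b[1])>np.linalg.norm(b[1]-b[0]) else b[1]-b[0]
    a=np.degrees(np.arctan2(e[1],e[0]))%180; print(s[i],np.round(r[0],1),np.round(r[1],1),a)
    if 30<max(r[1])<45 and 18<min(r[1])<30: cand.append((np.array(r[0]),a))
if len(cand)==1:
    c,a=cand[0]; z0=grab(c,a)
    if W()>20: stage(2,z0); print(z0)
E
python3 f11.py
```

```text
[249  76  18  29 504] [409.8 232.1] [36.3 21.6] 87.88182
w 25.646948646670026 [409.88415854 232.12488634   3.60494931]
w 25.519145918278276 [-0.58319655 -0.07731525 -1.1410994 ]
w 25.776856236485678 [-0.11  0.3   2.   -0.    0.84  1.51]
40 lat -0.25 n 12 2.90561 107.33412 [241. 172.]
55 lat -0.25 n 12 2.6518235 113.89911 [241. 144.]
70 lat -0.5 n 13 5.014839 154.51773 [241. 116.]
85 lat -0.5 n 13 5.765871 162.74554 [241.  88.]
118.3833
3.6049493084557502
```

```bash
cat > f12.py <<'E'
from clip import *
ok=insert(2,3.6); print(ok,robot.current_t())
if ok:
    p=robot.current_tcp_pos(); robot.move_gripper(.5); robot.sleep(.2); robot.move_linear([p[0],p[1],140],speed=80)
    robot.move_ptp([480,-13,330],down(-2.7)); robot.sleep(.3); w=snap('wrist'); pickle.dump(w,open('fin.pkl','wb'))
    robot.move_ptp([350,250,330],down(60)); robot.sleep(.3); t=snap('top'); s=snap('scene'); pickle.dump((t,s),open('fin2.pkl','wb'))
    print(robot.current_t(),hole(0)-45*u,hole(2)-45*u)
    hs=cv2.cvtColor(t['img'],cv2.COLOR_BGR2HSV); m=(hs[...,2]<50).astype(np.uint8)
    k,l,st,ce=cv2.connectedComponentsWithStats(m)
    for i in range(1,k):
        q=pt(t,*ce[i],56)
        if st[i,4]>40 and 350<q[0]<700 and -200<q[1]<300: print('black',st[i],q.round(1))
E
python3 f12.py
```

```text
enter hit False [480.94288392  61.82982702  37.59456099] [-0.74044593 -0.05937718 -0.91332388]
85 False -85.0 [-1.   0.2 -0.8] 26.2
75 False -75.5 [-3.   4.4 -1.9] 25.5
65 False -62.5 [2.5 7.5 0.8] 25.6
58 False -55.5 [ 2.3  4.4 -2.5] 25.4
52 False -51.1 [ 1.6  0.1 -0.5] 25.7
47 False -46.8 [-0.3  0.2 -0.7] 25.9
43 False -42.8 [-0.9  0.4 -0.7] 25.5
True 122.65
127.5833 [526.70777386 -76.51386643] [533.11425115  59.33515657]
black [217 162  59  20 105] [652.5 -16.2  56. ]
black [218 198   9  13 103] [531.7  58.6  56. ]
black [262 200   9  15 101] [523.7 -76.1  56. ]
```

Both blocks sit at their seats. Final checks: enclosure pose, lamp and bystander regions unchanged, and the bow wires.

```bash
cat > f13.py <<'E'
from clip import *
t0=pickle.load(open('c0.pkl','rb'))['top']; t4=pickle.load(open('w4.pkl','rb'))[0]; t,s=pickle.load(open('fin2.pkl','rb'))
def diff(a,b,x,y,z,r=60):
    a_,b_=proj(t,(x,y,z)); U,V=int(a_),int(b_); k=int(r*.35)
    return int((np.abs(a['img'][V-k:V+k,U-k:U+k].astype(int)-b['img'][V-k:V+k,U-k:U+k]).max(2)>40).sum())
print('lamp',diff(t4,t,597,-308,60)); 
for n_,q in dict(cup=(780,104,50),drive=(775,-100,20),notebook=(375,405,10),mug=(434,-457,50),jar=(538,449,40),eraser=(597,-435,20)).items(): print(n_,diff(t0,t,*q))
robot.move_ptp([645,-110,300],down(87.3)); robot.sleep(.2); w=snap('wrist'); pickle.dump(w,open('fin3.pkl','wb'))
h=cv2.cvtColor(w['img'],cv2.COLOR_BGR2HSV); m=((h[...,1]<60)&(h[...,2]>140)).astype(np.uint8); w0=pickle.load(open('w16.pkl','rb'))
d=(np.abs(w['img'].astype(int)-w0['img']).max(2)>40)
a,b=map(int,proj(w,(640,-13.3,38),True)); print('enclosure diff',d[max(0,b-45):b+45,a-8:a+14].sum())
v=pickle.load(open('fin.pkl','rb')); S=cv2.cvtColor(v['img'],cv2.COLOR_BGR2HSV)[...,2].astype(np.float32)
# changed pixels beside each post at bow height 45: lateral positions of the bow in wrist view, rel. to hole
for i in(0,2):
    for x in(-15,0,16,21,26,40,43):
        g=np.array([cv2.getRectSubPix(S,(1,1),tuple(map(float,proj(v,[*(hole(i)+x*u+y*n),45],True))))[0,0] for y in range(8,36)]); print(i,x,g.astype(int).tolist())
print(robot.current_t())
E
python3 f13.py
```

```text
lamp 0
cup 196
drive 1
notebook 881
mug 0
jar 0
eraser 0
enclosure diff 98
0 -15 [171, 178, 183, 186, 188, 185, 175, 169, 169, 175, 182, 188, 192, 195, 197, 198, 199, 200, 201, 201, 201, 201, 201, 201, 201, 201, 201, 201]
0 0 [187, 186, 185, 185, 181, 175, 164, 157, 154, 157, 156, 155, 158, 168, 179, 183, 187, 189, 193, 196, 198, 198, 198, 197, 195, 194, 193, 192]
0 16 [141, 145, 149, 150, 150, 150, 153, 162, 174, 181, 178, 168, 153, 143, 137, 136, 136, 137, 137, 137, 137, 137, 137, 137, 137, 136, 136, 136]
0 21 [157, 154, 151, 147, 151, 161, 174, 184, 190, 179, 167, 156, 153, 152, 153, 154, 154, 154, 155, 154, 153, 152, 153, 155, 156, 156, 156, 156]
0 26 [156, 154, 152, 147, 141, 134, 143, 157, 176, 187, 189, 183, 168, 158, 152, 151, 151, 151, 151, 152, 153, 152, 153, 154, 155, 155, 155, 156]
0 40 [176, 177, 177, 176, 175, 174, 175, 175, 174, 173, 170, 167, 162, 164, 173, 184, 186, 180, 168, 163, 164, 169, 171, 171, 170, 170, 170, 170]
0 43 [165, 167, 167, 166, 166, 167, 166, 165, 166, 164, 161, 156, 143, 140, 147, 162, 172, 176, 168, 163, 160, 161, 162, 161, 161, 161, 161, 161]
2 -
[... 316 characters left out ...]
30, 142, 159, 172, 176, 171, 163, 156, 151, 148, 148, 154, 167, 191, 212, 226, 232, 236, 236, 236, 236, 236, 235, 235]
2 21 [137, 128, 130, 149, 168, 179, 171, 153, 120, 97, 81, 85, 90, 94, 94, 107, 131, 174, 208, 229, 232, 232, 231, 231, 231, 231, 232, 232]
2 26 [216, 198, 172, 161, 160, 176, 182, 179, 155, 128, 103, 94, 92, 92, 93, 106, 128, 170, 204, 229, 234, 235, 235, 234, 234, 234, 233, 233]
2 40 [231, 231, 231, 230, 221, 199, 161, 129, 118, 135, 158, 175, 178, 172, 145, 134, 135, 176, 208, 230, 234, 235, 235, 235, 234, 234, 234, 234]
2 43 [228, 228, 228, 228, 223, 206, 166, 126, 95, 102, 124, 151, 170, 183, 174, 165, 156, 184, 210, 232, 236, 237, 237, 237, 237, 237, 237, 237]
129.5417
```

```bash
cat > f14.py <<'E'
from clip import *
robot.move_ptp([350,-60,330],down(0)); robot.sleep(.3); t=snap('top'); t0=pickle.load(open('c0.pkl','rb'))['top']
def shift(x,y,z,r,nm):
    a,b=map(int,proj(t,(x,y,z))); T=t0['img'][b-r:b+r,a-r:a+r]; R_=t['img'][b-r-15:b+r+15,a-r-15:a+r+15]
    m=cv2.matchTemplate(R_,T,cv2.TM_CCOEFF_NORMED); _,v,_,l=cv2.minMaxLoc(m); print(nm,'shift px',l[0]-15,l[1]-15,'score',round(v,3))
shift(780,104,50,16,'cup'); shift(375,405,10,24,'notebook'); shift(775,-100,20,18,'drive')
v=pickle.load(open('fin.pkl','rb')); S=cv2.cvtColor(v['img'],cv2.COLOR_BGR2HSV)[...,2].astype(np.float32)
for i in(0,2):
    for x in(21,30,40):
        g=np.array([cv2.getRectSubPix(S,(1,1),tuple(map(float,proj(v,[*(hole(i)+x*u+y*n),45],True))))[0,0] for y in range(-10,11)]); print(i,x,g.astype(int).tolist())
print(robot.current_t())
E
python3 f14.py
```

```text
cup shift px -1 -1 score 0.921
notebook shift px 0 0 score 1.0
drive shift px 0 0 score 0.998
0 21 [151, 151, 151, 153, 153, 151, 148, 144, 142, 150, 163, 178, 189, 187, 178, 169, 163, 159, 157, 154, 151]
0 30 [229, 226, 221, 210, 202, 194, 187, 175, 161, 158, 165, 178, 189, 191, 186, 183, 183, 183, 185, 187, 187]
0 40 [225, 220, 213, 199, 187, 177, 169, 160, 151, 155, 165, 179, 190, 190, 183, 173, 170, 174, 176, 177, 177]
2 21 [167, 167, 165, 157, 144, 131, 130, 143, 163, 180, 187, 187, 178, 171, 166, 164, 160, 153, 137, 128, 130]
2 30 [193, 194, 193, 188, 175, 159, 147, 152, 167, 184, 193, 197, 199, 205, 213, 224, 230, 232, 232, 227, 216]
2 40 [188, 188, 185, 175, 157, 139, 137, 150, 170, 185, 190, 186, 180, 185, 198, 215, 226, 230, 231, 231, 231]
131.1333
```

Neck-to-leg distance reads 13.5 and 12.5 mm (13 at rest), so both bows have sprung back. The cup shifted about 1 px and the other things are in place. Handing in.

```bash
python3 -c "
from bench import robot
print(robot.current_contact_force()); robot.hand_in(); print(robot.current_t())"
```

```text
[-0.61436716 -0.38539392 -0.40830257]
the job is handed in; nothing more can be done
the job is handed in; nothing more can be done
```

The job is handed in at about 131 s on the robot's clock. The lamp stands on the small coaster, the enclosure lies in the bed, and both black R-clips are locked in. I left the purple look-alike alone.

**A drop on the way:** during the first carry the grip slackened and the enclosure fell upside down onto the cradle's end. I had not checked the gripper width at that point. I stood the enclosure on its end, regripped it by the rail, laid it right way up and placed it again.

**Last checks:**

| Item | What the check showed |
|---|---|
| Lamp | Placed on the coaster's middle by eye in the top view; no pixel change there since |
| Enclosure | Centre (627.8, -13.8), about 2 mm from the cradle's origin, with 87.5° axis against the cradle's 87.3°; rail away from the posts |
| Clip B in hole 0, clip A in hole 2 | Bows snapped over at about 6 to 8 N, then the force fell; blocks within about 3 mm of their seats; necks 13.5 and 12.5 mm from the leg (13 at rest) |
| Other things | Pen cup shifted about 1 pixel (roughly 3 mm) at a match score of 0.92; drive and notebook did not shift; mug, jar and eraser areas showed no change |

**What disagreed or was not confirmed:**
- A pixel comparison over the enclosure after the clips went in showed 98 changed pixels. I took these to be the clip legs and did not measure the enclosure's pose again.
- The picture limit ran out before the rail regrip, so every check after that was numeric only.

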